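# Extend the telescoping tea stand and hang the tall tins

## Robot

A 6-joint arm with a two-finger parallel gripper is mounted at the origin on the work surface. World frame = base frame: x ahead of the robot, y to its left, z up, the work surface at z = 0. Lengths are in m, angles in rad, forces in N, time in s.
With the tool pointing down it reaches from about 0.275 to 0.725 m from the base axis. Payload 15.9 kg.
Tool frame: the origin (TCP) lies between the finger pads; the fingertips stand 8 mm ahead of it and the grasp point (between the pads) lies 11 mm behind it; x points along the fingers, y is the direction in which the jaws open and shut, and the axes are right-handed (so a half turn about x gives the same grasp; the last joint's range is limited). The gripper opens to 85 mm and grips with 20 to 120 N. Pads are 22 mm wide; open, the fingers measure 114 mm over their backs; the gripper's body (76 mm by 85 mm) begins 54 mm behind the grasp point. The pads swing forward as they close: fully open they stand 13 mm farther back than shut.
Start: joints at [-1.126, 0.213, -0.034, 1.323, 0, 1.571], TCP at [0.215, -0.451, 0.239] pointing down, gripper open.
Joint ranges: [-2.98, 2.98], [-0.74, 1.72], [-1.14, 1.35], [-2.1, 2.04], [-1.57, 1.44], [-3.14, 3.14]. Speed limits (rad/s): [1.89, 1.89, 2.39, 2.57, 3.14, 3.14].

## Interface

Orientations are given as a unit quaternion [w, x, y, z].
In Python, from workcell import monitor, viewer, order gives the robot as it stands. The module is installed in compiled form; this text tells all that it offers.
- The arm moves only by the shell command python3 -m crank 'ROWS'. ROWS is JSON, a list that holds one entry, the list of rows, each a list of 7 numbers: the turn, a rotation vector about the tool's x, y, z in rad, then the shift along the tool's x, y, z in mm, then the gripper's target within -1 to 1 (shut at 1, half-way at 0, fully open at -1). A call has 1 to 5 rows; each row is the pose to reach, as a shift and turn from the pose measured when the call began, along the tool's axes at that moment; what a row does not reach only later rows make up. A row lasts 1/10 s, in which the tool goes at most 50 mm and 8.59 degrees, less where a joint would pass 70% of its speed; a pose out of reach is approached as far as the arm can. A call with a gripper value outside its range is refused whole. The fingers move at their own pace and stop on an object; the grip force is fixed at half the most. Time passes only in rows, so rows that repeat a pose let the fingers close. It gives the time, the measured TCP pose, the force and the opening at its end, in the units of the state.
- monitor.observe(): the state, without advancing time (a new reading comes with each control period).
- viewer.camera(name): name is "scene" or "top" or "wrist"; returns a dict with "image" (384x512x3 uint8, red, green, blue), "camera_matrix" (3x3 intrinsics, pixels), "origin" and "orientation" of the camera in the world. Camera axes: x right, y up, looking along -z (the intrinsics and any distortion apply to the point x, -y, -z); pixel columns grow to the right and rows downward; lengths in m; the calibration is good to about 2 mm. A picture is of the moment at which its call begins. There is no depth.
- order.hand_in(): hands the job in, once; it reports no verdict.
The state is a dict: "time_s": time; "qpos": joint angles; "qvel": joint speeds; "effort": joint torques, N m; "ee_pos": TCP position; "tcp_rot": TCP orientation; "wrist_force": force on the tool from outside, world axes, zero at the start; "moment": the same for the moment, N m; "width": finger opening in m.
Only numpy, scipy, OpenCV 4.12 (cv2) and the standard library are available. Lean on these libraries where they do the work, as an engineer would, in place of code of your own. Each camera call takes 0.05 s, during which the arm holds its last target. There are 200 camera calls.

## Task

Extend the collapsed tea stand fully: pull its post up by the round knob and both arms of its rail outward by their end grips, until all four lock buttons (two on the post, one on each arm) have clicked out. Then hang every tall tea tin standing beside it on the rail by its hook, bringing them in carefully between the short tins so that these stay on the rail too, and leave the kettle, jar, bowl and spoon alone.

Things in the scene. Friction and masses are not known exactly. Their poses are not given: they have to be found in the camera images.
- rail_mid (a point): Middle of the rail's top face over the post; rises with it. Rail: level steel sleeve 12 mm thick (x), 390 mm long (y), 12 mm high, with a flat arm (7 mm thick, top 1.5 mm lower) that pulls out of each end. Top at height 125 mm collapsed, 241 mm fully up. x across the rail, away from the robot. Stand screwed down (yaw within 0.15 rad); base 180 mm wide, 12 mm high, post 36 mm wide.
- pull_knob (a point): Centre of the round wooden pull knob over the post: upright cylinder 28 mm across, 38 mm tall, its lower end 9 mm above the rail's top, this point 28 mm above it. Pull it straight up to extend the post. Short tins hang about 49 mm to either side along the rail; their tabs rise 44 mm above its top.
- left_grip (a point): Centre of the upright wooden grip at the end of the left (+y) pull-out arm: 12 mm across the rail, 14 mm along it, 38 mm tall, lower end 3 mm above the rail's top, this point 24 mm above it; +204 mm along the rail from the post when pushed in. Pull it straight outward along the rail (about 5 N).
- right_grip (a point): Centre of the upright wooden grip at the end of the right (-y) pull-out arm: 12 mm across the rail, 14 mm along it, 38 mm tall, lower end 3 mm above the rail's top, this point 24 mm above it; -204 mm along the rail from the post when pushed in. Pull it straight outward along the rail (about 5 N).
- lower_section (a joint): How far the post's lower sliding tube is drawn out of the fixed outer tube (m): 0 pushed in, 0.058 where its lock button meets its hole, stop 2.5 mm further. The tubes rub (about 9 N each): they stay where left under the short tins alone but not under the tall ones too; drawing them out takes 15 to 18 N upward, the upper tube usually first.
- upper_section (a joint): How far the post's upper sliding tube, which carries rail and knob, is drawn out of the lower one (m): 0 pushed in, 0.058 where its lock button meets its hole, stop 2.5 mm further.
- left_arm (a joint): How far the left (+y) arm is pulled out of the rail's sleeve (m): 0 pushed in, 0.058 where its lock button meets its hole, stop 2.5 mm further.
- right_arm (a joint): How far the right (-y) arm is pulled out of the rail's sleeve (m): 0 pushed in, 0.058 where its lock button meets its hole, stop 2.5 mm further.
- lower_button (a joint): Spring lock button (8 mm brass pin on the post's +x side) of the lower sliding tube: about 0 while pressed in inside the outer tube, 0.009 m once clicked out through the hole 78 mm above the cabinet top, standing 6 mm proud; the tube is then locked both ways.
- upper_button (a joint): Spring lock button of the upper sliding tube, alike: about 0 inside, 0.009 m once clicked out through the hole 20 mm below the top of the lower sliding tube.
- left_button (a joint): Spring lock button (7 mm brass pin on the rail's +x side) of the left arm: about 0 while inside the sleeve, 0.006 m once clicked out through the sleeve's hole 183 mm from the post; the arm is then locked both ways.
- right_button (a joint): Spring lock button (7 mm brass pin on the rail's +x side) of the right arm: about 0 while inside the sleeve, 0.006 m once clicked out through the sleeve's hole 183 mm from the post; the arm is then locked both ways.
- tall1_hook (a point): Loose tall tea tin to hang up: plain metal, 44 mm across, body 95 mm tall, on a foot 64 mm across and 10 mm high; about 170 g. Hook and tab as on the short tins. This point: the hook's seat (mid underside of its flat top), 145 mm above the tin's underside; z up. Starts standing left or right of the stand, lip (+x) away from the robot within 0.6 rad. 3 or 4 are there; absent: None.
- tall2_hook (a point): Loose tall tea tin to hang up: plain metal, 44 mm across, body 95 mm tall, on a foot 64 mm across and 10 mm high; about 170 g. Hook and tab as on the short tins. This point: the hook's seat (mid underside of its flat top), 145 mm above the tin's underside; z up. Starts standing left or right of the stand, lip (+x) away from the robot within 0.6 rad. 3 or 4 are there; absent: None.
- tall3_hook (a point): Loose tall tea tin to hang up: plain metal, 44 mm across, body 95 mm tall, on a foot 64 mm across and 10 mm high; about 170 g. Hook and tab as on the short tins. This point: the hook's seat (mid underside of its flat top), 145 mm above the tin's underside; z up. Starts standing left or right of the stand, lip (+x) away from the robot within 0.6 rad. 3 or 4 are there; absent: None.
- tall4_hook (a point): Loose tall tea tin to hang up: plain metal, 44 mm across, body 95 mm tall, on a foot 64 mm across and 10 mm high; about 170 g. Hook and tab as on the short tins. This point: the hook's seat (mid underside of its flat top), 145 mm above the tin's underside; z up. Starts standing left or right of the stand, lip (+x) away from the robot within 0.6 rad. 3 or 4 are there; absent: None.
- short1: Short tin hung on the sleeve (two each side, 49 and 159 mm out): 44 mm across, 45 mm tall, 70 g. Hook on its lid: steel strap 16 mm wide; stem on -x, 4 mm thick flat top 50 mm above the lid, lip on +x ending 19 mm below the flat top; mouth x +-10 mm. On it a wooden tab 12 (x) by 20 by 40 mm, 4 to 44 mm above the origin. Origin: the hook's seat, mid underside of the flat top, on the rail.
- short2: Short tin hung on the sleeve (two each side, 49 and 159 mm out): 44 mm across, 45 mm tall, 70 g. Hook on its lid: steel strap 16 mm wide; stem on -x, 4 mm thick flat top 50 mm above the lid, lip on +x ending 19 mm below the flat top; mouth x +-10 mm. On it a wooden tab 12 (x) by 20 by 40 mm, 4 to 44 mm above the origin. Origin: the hook's seat, mid underside of the flat top, on the rail.
- short3: Short tin hung on the sleeve (two each side, 49 and 159 mm out): 44 mm across, 45 mm tall, 70 g. Hook on its lid: steel strap 16 mm wide; stem on -x, 4 mm thick flat top 50 mm above the lid, lip on +x ending 19 mm below the flat top; mouth x +-10 mm. On it a wooden tab 12 (x) by 20 by 40 mm, 4 to 44 mm above the origin. Origin: the hook's seat, mid underside of the flat top, on the rail.
- short4: Short tin hung on the sleeve (two each side, 49 and 159 mm out): 44 mm across, 45 mm tall, 70 g. Hook on its lid: steel strap 16 mm wide; stem on -x, 4 mm thick flat top 50 mm above the lid, lip on +x ending 19 mm below the flat top; mouth x +-10 mm. On it a wooden tab 12 (x) by 20 by 40 mm, 4 to 44 mm above the origin. Origin: the hook's seat, mid underside of the flat top, on the rail.
- kettle: Bystander: white electric kettle on its base, 156 mm across, 207 mm tall, handle to its -x. Origin: centre of its underside.
- jar: Bystander: glass jar with a steel twist cap, 76 mm across, 130 mm tall, standing beyond the rail. Origin: centre of its underside.
- bowl: Bystander: pale ceramic bowl, 116 mm across, 50 mm tall, between robot and stand. Origin: centre of its underside.
- spoon: Bystander: wooden spoon, 200 mm long, lying along its x between robot and stand. Origin: underside of its middle.
Mind the look-alikes: they are no part of the job. Leave any pink look-alike of the short3 alone.

How it is judged:
By the outcome, as a careful person would: the job done as asked, in the order asked, and still so for the second after the job is handed in, with the robot touching nothing.
Of tall1, tall2, tall3, tall4 only 3 to 4 are there at a start; the rules pass over those that are not, and their reading is None.
At some moment in a run one of tall1, tall2, tall3, tall4 may be knocked a few centimetres aside while the robot is not near it.
It also fails if it takes over 192 s, if anything falls off the work surface, if the arm or the gripper's body presses on something with over 40 N, if the wrist force passes 120 N, or if a joint passes its speed limit or range.

## Working session

There is one attempt and no reset: what is moved stays moved. The work goes in short steps, Python scripts to look and compute and a shell command to move; the robot and the scene stay as the last step left them, time stands still between calls to the robot, and variables do not carry over. Pictures are saved under pics/ and viewed, about 12 in all and at most 16, crops included, and the job is handed in when it is done.

```bash
mkdir -p pics; cat > h.py <<'E'
import numpy as np, cv2
from scipy.spatial.transform import Rotation as R
from workcell import monitor, viewer, order
def cam(name):
    c=viewer.camera(name); 
    q=np.array(c["orientation"],float)
    c["R"]=(R.from_quat(q[[1,2,3,0]]).as_matrix() if q.size==4 else q.reshape(3,3)); c["K"]=np.array(c["camera_matrix"]); c["o"]=np.array(c["origin"]); return c
def ray(c,u,v):
    d=np.linalg.inv(c["K"])@[u,v,1]; return c["R"]@(d*[1,-1,-1])
def onz(c,u,v,z):
    d=ray(c,u,v); return c["o"]+d*(z-c["o"][2])/d[2]
def proj(c,p):
    q=c["R"].T@(np.array(p)-c["o"]); q=q*[1,-1,-1]; q=c["K"]@q; return q[:2]/q[2]
def save(c,n,crop=None,s=1):
    im=c["image"][...,::-1]
    if crop: im=im[crop[1]:crop[3],crop[0]:crop[2]]
    cv2.imwrite(f"pics/{n}.png",cv2.resize(im,None,fx=s,fy=s,interpolation=cv2.INTER_CUBIC))
def tool(p):
    "rows shift (mm) to world point p"
    s=monitor.observe(); q=np.array(s["tcp_rot"]); 
    return R.from_quat(q[[1,2,3,0]]).as_matrix().T@(np.array(p)-s["ee_pos"])*1000
E
python3 - <<'E'
from h import *
import pickle
s=monitor.observe(); print(s)
C={n:cam(n) for n in("scene","top")}
pickle.dump(C,open("c0.pkl","wb"))
for n,c in C.items(): save(c,n+"0",s=1.5); print(n,c["o"],c["R"],c["K"],[k for k in c])
E
```

```text
{'time_s': 0.0, 'qpos': array([-1.12604128e+00,  2.13332184e-01, -3.50332993e-02,  1.32346000e+00,
        7.12064972e-05,  1.57077473e+00]), 'qvel': array([ 0.00043057,  0.00040063, -0.00017271,  0.00054451,  0.00095212,
       -0.00089843]), 'effort': array([ 1.87633617e-03, -6.86161280e+01,  4.87117517e+01,  1.75249286e-02,
       -1.36339725e-05, -3.44612509e-06]), 'ee_pos': array([ 0.21500814, -0.45107582,  0.23883835]), 'tcp_rot': array([-0.15559881, -0.68963741, -0.15631972,  0.68974879]), 'wrist_force': array([-0.64721479,  0.41909512,  0.24519165]), 'moment': array([-0.0377513 , -0.01301838,  0.02010979]), 'width': 0.08525288855676609}
scene [ 1.34934169 -0.04772739  1.24252521] [[ 0.06498764 -0.8253814   0.56082275]
 [ 0.99776784  0.06239802 -0.02378721]
 [-0.01536071  0.56111678  0.82759411]] [[494.27151191   0.         256.002235  ]
 [  0.         494.27151191 192.38610269]
 [  0.           0.           1.        ]] ['image', 'camera_matrix', 'origin', 'orientation', 'R', 'K', 'o']
top [ 0.35797215 -0.01651743  1.26573754] [[ 1.73315773e-03  9.86383745e-01 -1.64450914e-01]
 [-9.99968313e-01  4.31771725e-04 -7.94893848e-03]
 [-7.76969845e-03  1.64459480e-01  9.86353239e-01]] [[451.9137378    0.         250.36678861]
 [  0.         451.9137378  191.01603972]
 [  0.           0.           1.        ]] ['image', 'camera_matrix', 'origin', 'orientation', 'R', 'K', 'o']
```

View pics/scene0.png

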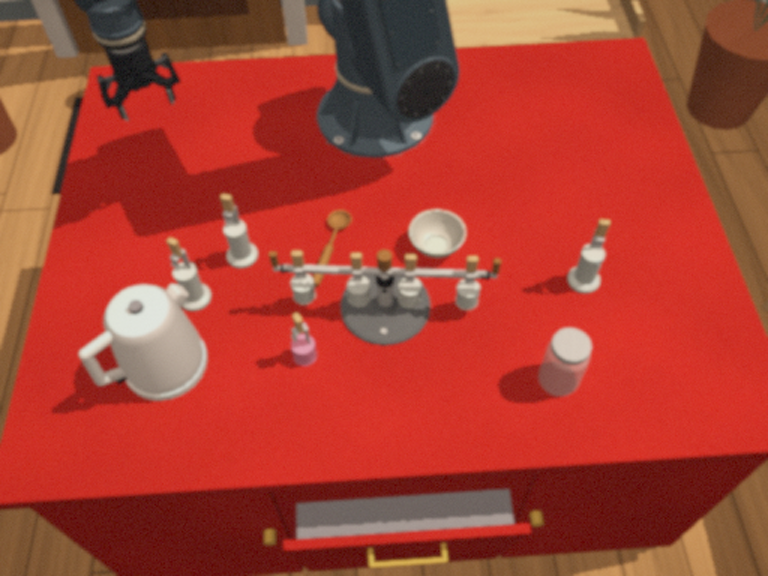

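View pics/top0.png

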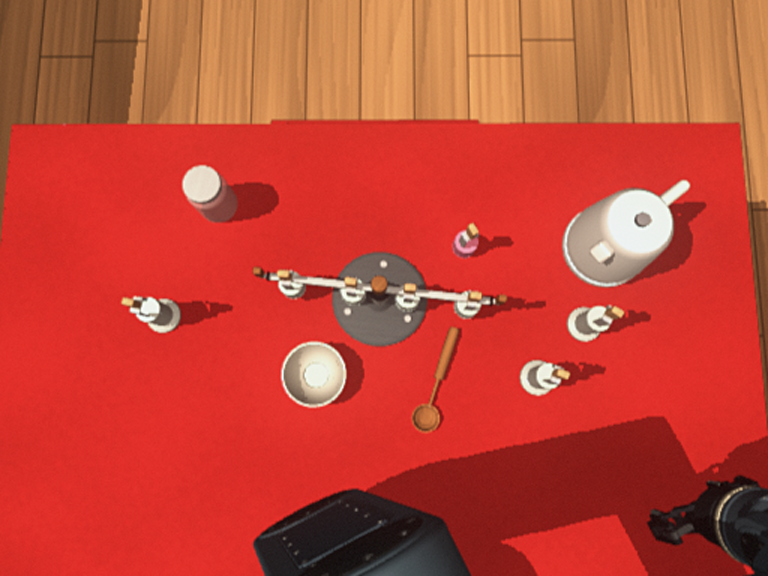

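The scene view (1.5x) shows the stand at (385,300), with four short tins and the knob at (385,258). Tall tins stand at (590,265) on the left and at (238,240) and (188,275) on the right, the last one near the kettle. The pink look-alike stands on the cabinet at (303,345). The top view agrees: tall tins at (158,312), (590,320) and (545,378), pink at (466,240). I'll measure the wooden parts.

```bash
python3 - <<'E'
from h import *
import pickle
C=pickle.load(open("c0.pkl","rb"))
B={}
for n,c in C.items():
    hsv=cv2.cvtColor(c["image"],cv2.COLOR_RGB2HSV)
    m=cv2.inRange(hsv,(8,80,60),(25,255,255))
    k,l,st,ce=cv2.connectedComponentsWithStats(m)
    B[n]=[(ce[i],st[i]) for i in range(1,k) if 12<st[i,4]<600]
    print(n)
    for ce_,s in B[n]: print(ce_.round(1),s, hsv[int(ce_[1]),int(ce_[0])])
    z=np.zeros((384,512,3),np.uint8); 
a,b=C["top"],C["scene"]
for p,s in B["top"]:
  for q,t in B["scene"]:
    d1=ray(a,*p);d2=ray(b,*q)
    A=np.c_[d1,-d2]; x,_,_,_=np.linalg.lstsq(A,b["o"]-a["o"],rcond=None)
    P,Q=a["o"]+d1*x[0],b["o"]+d2*x[1]
    if np.linalg.norm(P-Q)<.008 and 0.0<P[2]<.25 : print(p.round(1),q.round(1),((P+Q)/2).round(4),np.linalg.norm(P-Q).round(4))
E
```

```text
scene
[151.3 134.3] [146 128  12  13  98] [ 15 133 134]
[222.5 154.7] [211 140  23  37 281] [  9 177 170]
[401.5 151.2] [397 146  10  13  83] [ 15 129 127]
[116.1 163.8] [111 158  12  15  84] [ 16 121 168]
[182.1 171.9] [179 167   7  12  44] [ 14 169 122]
[198.  171.5] [194 166   9  12  80] [ 16 127 153]
[255.9 172.8] [251 166  10  15 119] [ 14 163 177]
[237.2 172.8] [233 168   9  11  79] [ 16 121 169]
[273.2 173.8] [269 169  10  11  86] [ 16 125 165]
[314.2 175.1] [310 170   9  12  81] [ 16 130 139]
[330.4 176.5] [328 172   6  11  40] [ 12 160 113]
[211.4 185.4] [208 182   8   9  51] [ 15 160 199]
[198.3 213.9] [195 208   7  14  69] [ 17 109 213]
[357.3 345.1] [352 339  11  13 109] [ 19 162 168]
[179.5 357.5] [175 352  10  12 110] [ 19 169 166]
top
[314.4 153.6] [311 149   8  10  58] [ 18 119 242]
[171.6 180.8] [169 178   7   7  33] [ 13 169 205]
[189.4 183. ] [184 180  11   7  62] [ 18 121 243]
[252.2 189.3] [247 183  12  14 123] [ 12 170 192]
[233.3 187.5] [229 184   9   8  57] [ 20 112 239]
[272.8 191.8] [269 189   9   7  56] [ 21 106 239]
[316.  197.2] [312 194  10   7  59] [ 20
[... 373 characters left out ...]
98.3 213.9] [ 0.6474 -0.1734  0.122 ] 0.0001
[171.6 180.8] [330.4 176.5] [0.5703 0.1904 0.1474] 0.0014
[189.4 183. ] [314.2 175.1] [0.5642 0.1458 0.1504] 0.0
[252.2 189.3] [255.9 172.8] [ 0.5475 -0.0123  0.1544] 0.0002
[233.3 187.5] [273.2 173.8] [0.5526 0.0349 0.1521] 0.0006
[272.8 191.8] [237.2 172.8] [ 0.5418 -0.0636  0.1519] 0.0001
[316.  197.2] [198.  171.5] [ 0.5284 -0.1711  0.151 ] 0.0002
[333.4 199.4] [182.1 171.9] [ 0.5233 -0.2153  0.147 ] 0.0005
[ 86.9 201.4] [401.5 151.2] [0.5147 0.3938 0.169 ] 0.0004
[409.2 208.1] [116.1 163.8] [ 0.4986 -0.3943  0.1696] 0.0009
[289.9 258.3] [222.5 154.7] [ 0.3797 -0.1109  0.0328] 0.0053
[373.8 248.9] [151.3 134.3] [ 0.3998 -0.3035  0.1703] 0.0017
```

```bash
cat >> h.py <<'E'
YAW=-0.115; MID=np.array([0.5472,-0.0124]); 
RX=np.array([np.cos(YAW),np.sin(YAW)]); RY=np.array([-np.sin(YAW),np.cos(YAW)])
def rot():
    q=np.array(monitor.observe()["tcp_rot"]); return R.from_quat(q[[1,2,3,0]]).as_matrix()
def turn(yaw):
    "rotation vector (tool axes) to bring tool down with y axis along +-yaw, nearest"
    M=rot(); best=None
    for s in(1,-1):
        x=np.array([0,0,-1.]);y=s*np.array([np.cos(yaw),np.sin(yaw),0]);T=np.c_[x,y,np.cross(x,y)]
        v=R.from_matrix(M.T@T).as_rotvec()
        if best is None or np.linalg.norm(v)<np.linalg.norm(best):best=v
    return best
def along(t,x=0,z=0): return np.r_[MID+t*RY+x*RX,z]
E
python3 - <<'E'
from h import *
print(rot().round(3)); print(turn(YAW).round(3)); 
print(tool([.215,-.451,.32]).round(0),tool(along(0,0,.30)).round(0))
for t in(0,.204,-.204): print(along(t).round(4))
E
```

```text
[[-0.     0.43  -0.903]
 [ 0.001 -0.903 -0.43 ]
 [-1.    -0.001  0.   ]]
[-1.011e+00 -1.000e-03  1.000e-03]
[-81.  -0.  -0.] [ -61. -253. -489.]
[ 0.5472 -0.0124  0.    ]
[0.5706 0.1903 0.    ]
[ 0.5238 -0.2151  0.    ]
```

```bash
python3 -m crank '[[[0,0,0,-71,0,0,-1],[0,0,0,-71,0,0,-1],[-1.011,0,0,-71,-253,-489,-1],[-1.011,0,0,-71,-253,-489,-1],[-1.011,0,0,-71,-253,-489,-1]]]'; python3 - <<'E'
from h import *
print(monitor.observe()["time_s"],turn(YAW).round(3),tool(along(0,0,.31)).round(0))
E
```

```text
time_s: 0.6
ee_pos: [0.3061, -0.3303, 0.3098]
tcp_rot: [0.307, 0.637, 0.308, -0.637]
wrist_force: [1.0, -0.3, 0.2]
width: 0.085
0.6 [-0.556 -0.001  0.001] [  -0.   -9. -399.]
```

```bash
python3 -m crank '[[[-0.556,0,0,0,-9,-399,-1],[-0.556,0,0,0,-9,-399,-1],[-0.556,0,0,0,-9,-399,-1],[-0.556,0,0,0,-9,-399,-1],[-0.556,0,0,0,-9,-399,-1]]]'; python3 - <<'E'
from h import *
print(monitor.observe()["time_s"],turn(YAW).round(3),tool(along(0,0,.31)).round(0))
E
```

```text
time_s: 1.1
ee_pos: [0.4572, -0.1302, 0.3099]
tcp_rot: [0.471, 0.527, 0.472, -0.527]
wrist_force: [1.4, -1.6, -0.5]
width: 0.0852
1.1 [ 0.004 -0.001  0.001] [  -0.   76. -127.]
```

```bash
python3 -m crank '[[[0.004,0,0,0,76,-127,-1],[0.004,0,0,0,76,-127,-1],[0.004,0,0,0,76,-127,-1],[0.004,0,0,0,76,-127,-1],[0.004,0,0,0,76,-127,-1]]]'; python3 - <<'E'
from h import *
print(monitor.observe()["time_s"],turn(YAW).round(3),tool(along(0,0,.31)).round(0))
c=cam("wrist"); save(c,"w1",s=1.5); print(c["o"],c["R"].round(3))
m=cv2.inRange(cv2.cvtColor(c["image"],cv2.COLOR_RGB2HSV),(8,80,60),(25,255,255))
k,l,st,ce=cv2.connectedComponentsWithStats(m)
for i in range(1,k):
    if st[i,4]>100: print(ce[i].round(1),st[i],onz(c,*ce[i],.17).round(4))
for p in (along(0,0,.153),along(0,0,.172)): print(proj(c,p).round(1))
E
```

```text
time_s: 1.6
ee_pos: [0.5469, -0.0116, 0.3092]
tcp_rot: [-0.47, -0.527, -0.472, 0.528]
wrist_force: [-0.0, -0.5, -0.9]
width: 0.0855
1.6 [ 0.002 -0.001  0.002] [-1.  0.  1.]
[0.5556703  0.05694793 0.44392879] [[ 0.994  0.107  0.034]
 [-0.112  0.955  0.274]
 [-0.003 -0.276  0.961]]
[249.3 121.8] [242 109  15  26 350] [0.5536 0.0355 0.17  ]
[249.6 176.8] [234 158  33  38 989] [ 0.5489 -0.0093  0.17  ]
[507.5 271.6] [500 201  12 111 690] [ 0.7704 -0.1227  0.17  ]
[139.8 236.9] [  78  212  144   47 2157] [ 0.447  -0.0524  0.17  ]
[249.8 229.5] [243 213  15  33 416] [ 0.5438 -0.0562  0.17  ]
[351.6 303.6] [344 289  17  29 176] [ 0.6297 -0.1404  0.17  ]
[248.6 330.2] [243 308  12  45 482] [ 0.5312 -0.1589  0.17  ]
[248.1 175.9]
[248.1 181.3]
```

View pics/w1.png

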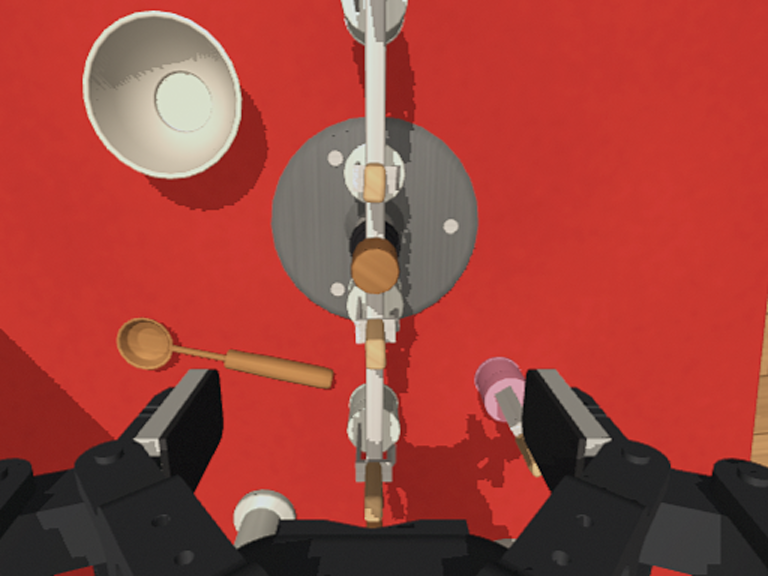

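The wrist view shows the knob at (375,268) in the 1.5x picture. It lies between the jaws' sides and within about 1.5 mm of the prediction, and the rail is vertical in the image, so the yaw is good. I'll descend and grip.

```bash
sed -i 's/MID=np.array(\[0.5472,-0.0124\])/MID=np.array([0.5482,-0.0120])/' h.py
python3 -m crank '[[[0.002,0,0,45,1,0,-1],[0.002,0,0,85,1,0,-1],[0.002,0,0,125,1,0,-1],[0.002,0,0,150,1,0,-1],[0.002,0,0,165,1,0,-1]]]'
python3 - <<'E'
from h import *
print(tool(along(0,0,.144)).round(1),turn(YAW).round(3))
E
```

```text
time_s: 2.15
ee_pos: [0.5454, -0.0139, 0.1427]
tcp_rot: [-0.468, -0.528, -0.471, 0.53]
wrist_force: [0.1, -1.2, 1.7]
width: 0.0858
[-1.3  2.5 -2.2] [-0.003 -0.     0.004]
```

```bash
python3 -m crank '[[[0,0,0,-1,2.5,-2,-1],[0,0,0,-1,2.5,-2,0],[0,0,0,-1,2.5,-2,1],[0,0,0,-1,2.5,-2,1],[0,0,0,-1,2.5,-2,1]]]' ; python3 -m crank '[[[0,0,0,0,0,0,1],[0,0,0,0,0,0,1],[0,0,0,0,0,0,1],[0,0,0,0,0,0,1]]]'
python3 -c "
from h import *
print(tool(along(0,0,.144)).round(1),turn(YAW).round(3))"
```

```text
time_s: 2.65
ee_pos: [0.5485, -0.0123, 0.1444]
tcp_rot: [-0.469, -0.528, -0.47, 0.529]
wrist_force: [-7.7, 0.6, 6.4]
width: 0.0281
time_s: 3.05
ee_pos: [0.5484, -0.0123, 0.1446]
tcp_rot: [-0.469, -0.528, -0.47, 0.529]
wrist_force: [-6.0, 0.8, 5.3]
width: 0.0265
[ 0.6 -0.2 -0.2] [-0.003 -0.     0.003]
```

```bash
python3 -m crank '[[[0,0,0,-5,0,0,1],[0,0,0,-10,0,0,1],[0,0,0,-15,0,0,1],[0,0,0,-20,0,0,1],[0,0,0,-25,0,0,1]]]' ; python3 -m crank '[[[0,0,0,-5,0,0,1],[0,0,0,-10,0,0,1],[0,0,0,-15,0,0,1],[0,0,0,-20,0,0,1],[0,0,0,-25,0,0,1]]]'
python3 -c "
from h import *
print(tool(along(0,0,.26)).round(1),turn(YAW).round(3),rot().round(3))"
```

```text
time_s: 3.55
ee_pos: [0.5481, -0.0122, 0.1697]
tcp_rot: [-0.468, -0.528, -0.471, 0.529]
wrist_force: [0.2, 0.6, -19.7]
width: 0.0271
time_s: 4.05
ee_pos: [0.5481, -0.0123, 0.1951]
tcp_rot: [-0.468, -0.528, -0.471, 0.53]
wrist_force: [-1.2, 0.1, -19.1]
width: 0.0269
[-64.9  -0.2  -0.3] [-0.003 -0.     0.004] [[-0.004  0.993 -0.118]
 [ 0.001 -0.118 -0.993]
 [-1.    -0.004 -0.   ]]
```

```bash
python3 -m crank '[[[0,0,0,-3,0,0,1],[0,0,0,-5,0,0,1],[0,0,0,-7,0,0,1],[0,0,0,-8.5,0,0,1],[0,0,0,-10,0,0,1]]]' ; python3 -m crank '[[[0,0,0,-4,0,0,1],[0,0,0,-8,0,0,1],[0,0,0,-12,0,0,1],[0,0,0,-16,0,0,1],[0,0,0,-20,0,0,1]]]'; python3 -m crank '[[[0,0,0,-4,0,0,1],[0,0,0,-8,0,0,1],[0,0,0,-12,0,0,1],[0,0,0,-16,0,0,1],[0,0,0,-20,0,0,1]]]'
```

```text
time_s: 4.55
ee_pos: [0.5481, -0.0123, 0.2051]
tcp_rot: [-0.468, -0.528, -0.471, 0.53]
wrist_force: [0.2, 0.2, -20.1]
width: 0.0265
time_s: 5.05
ee_pos: [0.5482, -0.0123, 0.2254]
tcp_rot: [-0.468, -0.528, -0.471, 0.53]
wrist_force: [-0.3, -0.1, -20.5]
width: 0.0264
time_s: 5.55
ee_pos: [0.5482, -0.0123, 0.2457]
tcp_rot: [-0.468, -0.528, -0.471, 0.53]
wrist_force: [-0.4, 0.4, -21.2]
width: 0.0271
```

```bash
python3 - <<'E'
from h import *
print(tool(along(0,0,.26)).round(1))
c=cam("scene"); save(c,"s1",(150,90,370,240),3.5)
E
```

```text
[-14.3  -0.1  -0.3]
```

View pics/s1.png

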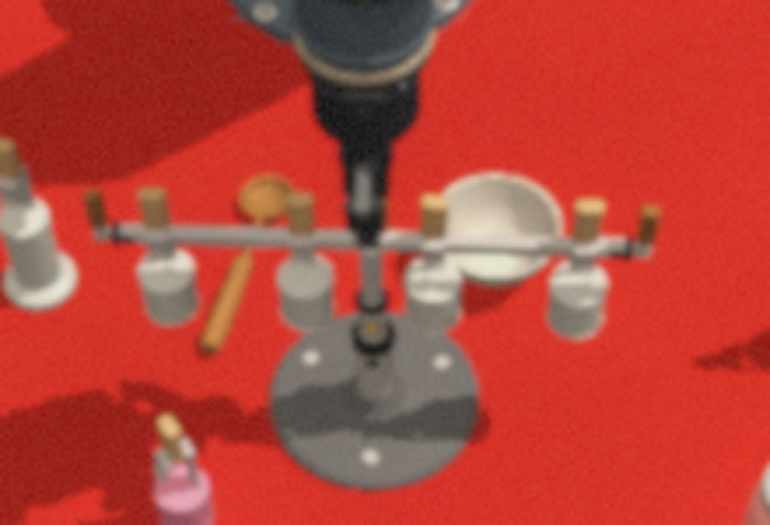

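The post has risen about 101 mm and all four short tins are still on the rail. A brass spot shows at (372,328) on the post. I'll continue slowly to the end.

```bash
python3 -m crank '[[[0,0,0,-3,0,0,1],[0,0,0,-6,0,0,1],[0,0,0,-9,0,0,1],[0,0,0,-11,0,0,1],[0,0,0,-12.5,0,0,1]]]' ; python3 -m crank '[[[0,0,0,-1,0,0,1],[0,0,0,-2,0,0,1],[0,0,0,-3,0,0,1],[0,0,0,-4,0,0,1],[0,0,0,-5,0,0,1]]]'
```

```text
time_s: 6.1
ee_pos: [0.5483, -0.0123, 0.259]
tcp_rot: [-0.468, -0.528, -0.471, 0.529]
wrist_force: [-1.5, 0.8, -19.5]
width: 0.0266
time_s: 6.6
ee_pos: [0.5483, -0.0123, 0.2641]
tcp_rot: [-0.469, -0.528, -0.471, 0.529]
wrist_force: [-0.9, 0.1, -21.9]
width: 0.0268
```

```bash
python3 -m crank '[[[0,0,0,-0.5,0,0,1],[0,0,0,-1,0,0,1],[0,0,0,-1.5,0,0,1],[0,0,0,-2,0,0,1]]]'; python3 - <<'E'
from h import *
import pickle
c=cam("scene"); pickle.dump(c,open("c1.pkl","wb"));save(c,"s2",(190,90,320,220),5)
E
```

```text
time_s: 7.0
ee_pos: [0.5481, -0.0123, 0.2651]
tcp_rot: [-0.468, -0.527, -0.471, 0.53]
wrist_force: [2.1, 0.6, -35.0]
width: 0.0268
```

View pics/s2.png

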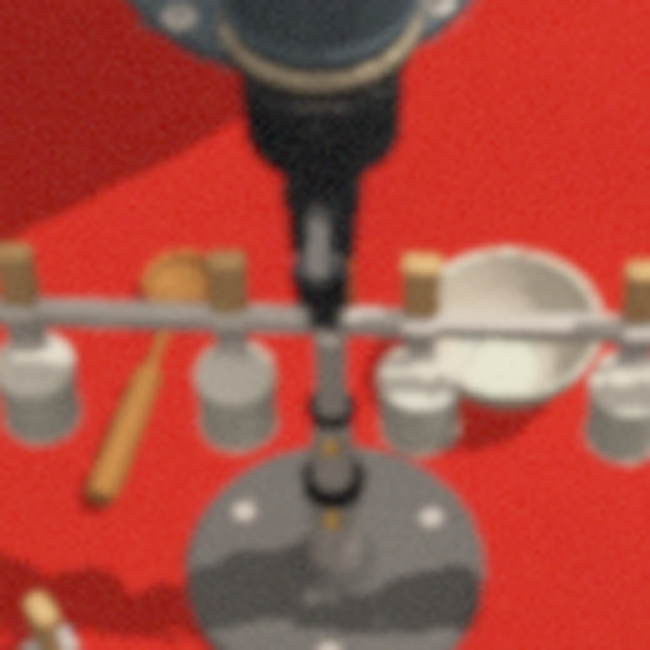

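Two brass pins show on the post, at crop (331,447) and (331,520). I'll test the lock by pressing down gently.

```bash
python3 -m crank '[[[0,0,0,1,0,0,1],[0,0,0,2,0,0,1],[0,0,0,3,0,0,1]]]';python3 -m crank '[[[0,0,0,0.7,0,0,1],[0,0,0,1.3,0,0,1],[0,0,0,2,0,0,1]]]'; python3 - <<'E'
from h import *
c=cam("scene")
for x in(.012,.02,.026):
  for z in(.078,.098,.116,.136,.15): print(x,z,((proj(c,along(0,x,z))-[190,90])*5).round(0))
E
```

```text
time_s: 7.35
ee_pos: [0.5485, -0.0123, 0.2632]
tcp_rot: [-0.469, -0.528, -0.471, 0.529]
wrist_force: [-4.2, -0.1, 1.3]
width: 0.0269
time_s: 7.65
ee_pos: [0.5486, -0.0123, 0.2618]
tcp_rot: [-0.469, -0.528, -0.47, 0.529]
wrist_force: [-5.4, 0.9, -0.8]
width: 0.0267
0.012 0.078 [332. 512.]
0.012 0.098 [331. 492.]
0.012 0.116 [331. 473.]
0.012 0.136 [330. 453.]
0.012 0.15 [330. 438.]
0.02 0.078 [331. 523.]
0.02 0.098 [330. 504.]
0.02 0.116 [330. 485.]
0.02 0.136 [329. 464.]
0.02 0.15 [329. 450.]
0.026 0.078 [330. 532.]
0.026 0.098 [330. 512.]
0.026 0.116 [329. 494.]
0.026 0.136 [329. 473.]
0.026 0.15 [328. 459.]
```

```bash
for i in 1 2 3; do python3 -m crank '[[[0,0,0,0.5,0,0,1],[0,0,0,1,0,0,1],[0,0,0,1.5,0,0,1]]]' | egrep 'ee_pos|force'; done
```

```text
ee_pos: [0.5486, -0.0123, 0.2606]
wrist_force: [-6.1, 0.8, 2.4]
ee_pos: [0.5486, -0.0123, 0.2597]
wrist_force: [-6.3, 0.6, 2.6]
ee_pos: [0.5486, -0.0123, 0.2587]
wrist_force: [-4.9, -0.0, 2.3]
```

```bash
python3 - <<'E'
from h import *
import pickle
c=cam("scene"); pickle.dump(c,open("c2.pkl","wb"))
a=pickle.load(open("c1.pkl","rb"))
f=lambda c:cv2.resize(c["image"][150:205,236:276,::-1],None,fx=10,fy=10,interpolation=cv2.INTER_CUBIC)
cv2.imwrite("pics/s3.png",np.hstack([f(a),f(c)]))
# rail height by tabs
for k in(a,c):
    m=cv2.inRange(cv2.cvtColor(k["image"],cv2.COLOR_RGB2HSV),(8,80,60),(25,255,255))
    n,l,st,ce=cv2.connectedComponentsWithStats(m)
    print([(ce[i].round(1).tolist(),int(st[i,4])) for i in range(1,n) if 2<st[i,4]<200 and 150<ce[i,0]<340 and ce[i,1]<220])
E
```

```text
[([225.0, 49.0], 5), ([271.5, 99.5], 4), ([151.0, 134.7], 86), ([175.6, 144.0], 51), ([192.5, 144.1], 91), ([273.9, 145.7], 97), ([286.0, 140.0], 3), ([318.4, 147.4], 94), ([335.8, 148.7], 53), ([259.0, 149.6], 5), ([255.3, 179.2], 15), ([255.7, 193.2], 16), ([198.1, 213.8], 76)]
[([225.0, 50.0], 5), ([237.5, 104.5], 4), ([151.0, 134.7], 85), ([176.0, 145.9], 45), ([192.9, 145.9], 87), ([286.0, 140.0], 3), ([273.8, 147.6], 92), ([318.1, 149.0], 95), ([335.7, 149.9], 51), ([258.8, 150.8], 4), ([255.5, 180.5], 12), ([255.9, 194.4], 11), ([198.1, 213.6], 74)]
```

View pics/s3.png

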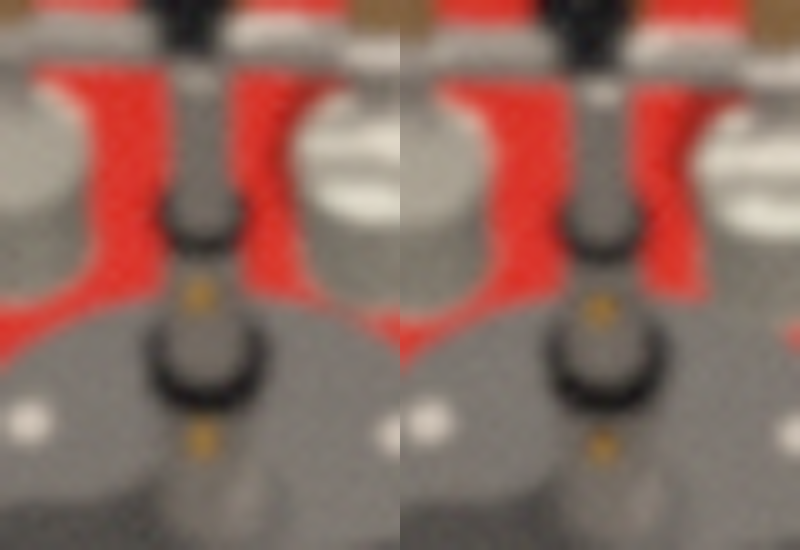

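```bash
for i in 1 2; do python3 -m crank '[[[0,0,0,0.4,0,0,1],[0,0,0,0.8,0,0,1],[0,0,0,1.2,0,0,1],[0,0,0,1.2,0,0,1]]]' | egrep 'ee_pos|force'; done; python3 -m crank '[[[0,0,0,0,0,0,1],[0,0,0,0,0,0,1]]]' | egrep 'ee_pos|force'
```

```text
ee_pos: [0.5486, -0.0123, 0.2579]
wrist_force: [-6.5, 0.5, 1.2]
ee_pos: [0.5485, -0.0123, 0.2573]
wrist_force: [-5.9, 0.9, 3.6]
ee_pos: [0.5484, -0.0123, 0.2574]
wrist_force: [-3.5, 0.9, -2.5]
```

```bash
cat > btn.py <<'E'
from h import *
import sys
a=cam("scene")
m=cv2.inRange(cv2.cvtColor(a["image"],cv2.COLOR_RGB2HSV),(8,80,60),(25,255,255))
n,l,st,ce=cv2.connectedComponentsWithStats(m)
print([(ce[i].round(1).tolist(),st[i,2:].tolist()) for i in range(1,n) if 2<st[i,4]<200 and 150<ce[i,0]<340 and 120<ce[i,1]<205])
print("pred low",proj(a,along(0,.022,.078)).round(1),"up",[proj(a,along(0,.018,z)).round(1) for z in (.136,.146,.156)])
if len(sys.argv)>1: save(a,sys.argv[1],(231,150,281,210),10)
E
python3 btn.py
```

```text
[([151.2, 134.7], [10, 12, 86]), ([176.0, 146.0], [6, 12, 44]), ([193.0, 146.3], [9, 12, 86]), ([273.7, 147.6], [9, 13, 91]), ([318.0, 149.3], [10, 12, 90]), ([335.5, 150.4], [7, 13, 48]), ([258.7, 149.7], [2, 2, 3]), ([255.6, 180.6], [4, 4, 13]), ([255.8, 194.3], [4, 4, 12])]
pred low [256.1 195.3] up [array([255.9, 182.3]), array([255.8, 180.2]), array([255.8, 178. ])]
```

```bash
for i in 1 2; do python3 -m crank '[[[0,0,0,0.8,0,0,1],[0,0,0,1.6,0,0,1],[0,0,0,2.4,0,0,1],[0,0,0,2.4,0,0,1]]]' | egrep 'ee_pos|force'; done; python3 btn.py
```

```text
ee_pos: [0.5487, -0.0123, 0.2564]
wrist_force: [-8.8, -0.5, 15.0]
ee_pos: [0.5488, -0.0123, 0.256]
wrist_force: [-11.7, 0.8, 20.6]
[([151.1, 134.7], [10, 13, 88]), ([176.3, 146.6], [6, 13, 44]), ([193.1, 146.5], [9, 12, 88]), ([286.0, 140.0], [3, 1, 3]), ([273.8, 148.3], [9, 12, 87]), ([318.1, 149.9], [11, 13, 96]), ([335.3, 151.1], [6, 12, 51]), ([259.0, 152.0], [3, 3, 4]), ([255.5, 181.2], [4, 4, 13]), ([255.8, 194.4], [4, 4, 12])]
pred low [256.1 195.3] up [array([255.9, 182.3]), array([255.8, 180.2]), array([255.8, 178. ])]
```

```bash
python3 -m crank '[[[0,0,0,-1.5,0,0,1],[0,0,0,-1.5,0,0,1],[0,0,0,-1.5,0,0,-1],[0,0,0,-1.5,0,0,-1],[0,0,0,-1.5,0,0,-1]]]' | egrep 'ee_pos|force'; python3 -m crank '[[[0,0,0,-40,0,0,-1],[0,0,0,-80,0,0,-1],[0,0,0,-80,0,0,-1]]]' | egrep 'time|ee_pos|force';
cat > tri.py <<'E'
from h import *
C={n:cam(n) for n in("top","scene")}
B={}
for n,c in C.items():
    m=cv2.inRange(cv2.cvtColor(c["image"],cv2.COLOR_RGB2HSV),(8,80,60),(25,255,255))
    k,l,st,ce=cv2.connectedComponentsWithStats(m)
    B[n]=[ce[i] for i in range(1,k) if 25<st[i,4]<250]
a,b=C["top"],C["scene"]
for p in B["top"]:
  for q in B["scene"]:
    d1=ray(a,*p);d2=ray(b,*q)
    x=np.linalg.lstsq(np.c_[d1,-d2],b["o"]-a["o"],rcond=None)[0]
    P,Q=a["o"]+d1*x[0],b["o"]+d2*x[1]
    if np.linalg.norm(P-Q)<.004 and 0.1<P[2]<.4:
        P=(P+Q)/2; print(p.round(1),P.round(4),"rail t,x",((P[:2]-MID)@RY).round(4),((P[:2]-MID)@RX).round(4))
E
python3 tri.py; python3 btn.py s4
```

```text
ee_pos: [0.5494, -0.0123, 0.2578]
wrist_force: [0.1, -0.1, 0.0]
time_s: 11.35
ee_pos: [0.5504, -0.0124, 0.343]
wrist_force: [0.0, 0.2, -0.0]
[314.4 153.7] [ 0.6474 -0.1738  0.1208] rail t,x -0.1494 0.1171
[162.8 171.6] [0.5703 0.1907 0.2602] rail t,x 0.2039 -0.0013
[182.  173.5] [0.5652 0.1464 0.2633] rail t,x 0.1593 -0.0013
[322.9 189.6] [ 0.5286 -0.1715  0.2622] rail t,x -0.1607 -0.0012
[342.2 192.1] [ 0.5233 -0.2155  0.2603] rail t,x -0.205 -0.0014
[ 87.2 201.5] [0.5146 0.3932 0.1691] rail t,x 0.3987 -0.0799
[409. 208.] [ 0.4989 -0.3947  0.1694] rail t,x -0.3858 -0.005
[373.6 248.9] [ 0.3999 -0.3039  0.1688] rail t,x -0.307 -0.1138
[([151.0, 134.7], [10, 12, 85]), ([175.9, 146.0], [7, 12, 45]), ([193.0, 145.8], [9, 13, 90]), ([255.4, 147.5], [11, 16, 129]), ([273.8, 147.7], [9, 13, 91]), ([318.0, 149.1], [10, 13, 95]), ([335.5, 150.3], [7, 13, 45]), ([214.7, 175.4], [16, 34, 199]), ([255.6, 180.6], [4, 4, 13]), ([255.8, 194.3], [4, 4, 12])]
pred low [256.1 195.3] up [array([255.9, 182.3]), array([255.8, 180.2]), array([255.8, 178. ])]
```

View pics/s4.png

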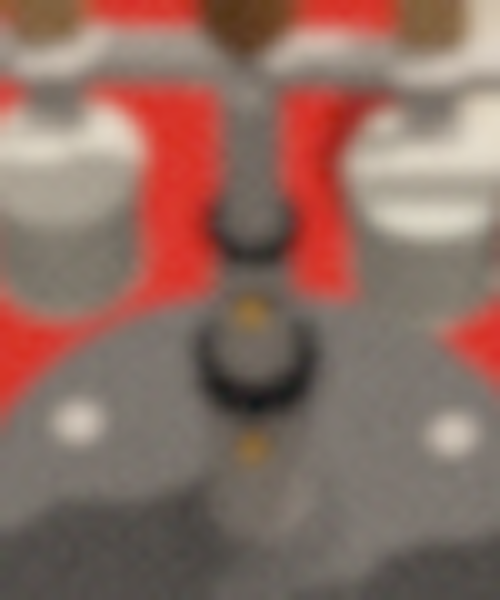

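The rail is up by about 113–116 mm, brass pins show at both holes, and the post resisted 35 N upward and 20 N downward, so both sections read as locked. Next is the left arm.

```bash
python3 - <<'E'
from h import *
print(tool(along(.204,0,.335)).round(1),turn(YAW).round(3))
E
```

```text
[   2.9   -1.6 -204.3] [-0.003 -0.002 -0.007]
```

```bash
python3 -m crank '[[[0,0,0,3,-1.5,-45,-1],[0,0,0,3,-1.5,-90,-1],[0,0,0,3,-1.5,-135,-1],[0,0,0,3,-1.5,-180,-1],[0,0,0,3,-1.5,-204,-1]]]'; python3 -m crank '[[[0,0,0,0,0,0,-1],[0,0,0,0,0,0,-1]]]' >/dev/null; python3 - <<'E'
from h import *
print(tool(along(.204,0,.335)).round(1),tool(along(.204,0,.2535)).round(1),turn(YAW).round(3))
c=cam("wrist")
m=cv2.inRange(cv2.cvtColor(c["image"],cv2.COLOR_RGB2HSV),(8,80,60),(25,255,255))
k,l,st,ce=cv2.connectedComponentsWithStats(m)
for i in range(1,k):
    if st[i,4]>60 and ce[i,1]<300: print(ce[i].round(1),st[i], onz(c,*ce[i],.28).round(4))
print(proj(c,along(.204,0,.265)),proj(c,along(.204,0,.28)))
E
```

```text
time_s: 12.0
ee_pos: [0.5712, 0.1934, 0.3332]
tcp_rot: [0.471, 0.53, 0.469, -0.527]
wrist_force: [0.2, -1.1, -0.3]
width: 0.0854
[-3.1  1.2  3.1] [78.4  0.9  3.1] [ 0.     0.    -0.003]
[496.8 176.6] [ 472    0   40  318 8525] [0.7148 0.2012 0.28  ]
[248.9 212.2] [240 194  19  37 653] [0.5725 0.1961 0.28  ]
[248.2 276.5] [239 249  20  54 940] [0.5672 0.1543 0.28  ]
[248.44765839 212.44518674] [248.55006986 221.05454183]
```

```bash
python3 -m crank '[[[0,0,0,35,1,3,-1],[0,0,0,60,1,3,-1],[0,0,0,78,1,3,-1],[0,0,0,78,1,3,-1],[0,0,0,78,1,3,1]]]' >/dev/null; python3 -m crank '[[[0,0,0,0,0,0,1],[0,0,0,0,0,0,1],[0,0,0,0,0,0,1],[0,0,0,0,0,0,1],[0,0,0,0,0,0,1]]]'; python3 - <<'E'
from h import *
print(tool(along(.204,0,.2535)).round(1),turn(YAW).round(3))
E
```

```text
time_s: 13.25
ee_pos: [0.5717, 0.1893, 0.2553]
tcp_rot: [0.471, 0.529, 0.469, -0.527]
wrist_force: [-2.5, 1.4, 2.3]
width: 0.011
[ 1.8 -0.2 -1.4] [-0.002 -0.001 -0.004]
```

```bash
for i in 1 2; do python3 -m crank '[[[0,0,0,0,0,-5,1],[0,0,0,0,0,-10,1],[0,0,0,0,0,-15,1],[0,0,0,0,0,-20,1],[0,0,0,0,0,-25,1]]]' | egrep 'ee_pos|force'; done; for i in 1 2; do python3 -m crank '[[[0,0,0,0,0,-0.8,1],[0,0,0,0,0,-1.6,1],[0,0,0,0,0,-2.4,1],[0,0,0,0,0,-3.2,1],[0,0,0,0,0,-4,1]]]' | egrep 'ee_pos|force'; done
```

```text
ee_pos: [0.5742, 0.2135, 0.2548]
wrist_force: [-2.5, -6.7, -1.2]
ee_pos: [0.577, 0.2377, 0.2544]
wrist_force: [-1.9, -6.2, 0.4]
ee_pos: [0.5773, 0.2411, 0.2543]
wrist_force: [-1.0, -5.6, 1.3]
ee_pos: [0.5777, 0.2444, 0.2541]
wrist_force: [-1.6, -7.1, 0.0]
```

```bash
for i in 1 2 3; do python3 -m crank '[[[0,0,0,0,0,-0.8,1],[0,0,0,0,0,-1.2,1],[0,0,0,0,0,-1.6,1],[0,0,0,0,0,-2,1],[0,0,0,0,0,-2.4,1]]]' | egrep 'ee_pos|force'; done
```

```text
ee_pos: [0.5781, 0.2465, 0.2542]
wrist_force: [-1.4, -3.2, 2.6]
ee_pos: [0.5783, 0.2489, 0.2541]
wrist_force: [-1.2, -4.4, 2.1]
ee_pos: [0.5784, 0.2501, 0.2536]
wrist_force: [-2.0, -13.3, -2.0]
```

```bash
for i in 1 2 3 4; do python3 -m crank '[[[0,0,0,0,0,0.5,1],[0,0,0,0,0,1,1],[0,0,0,0,0,1.5,1],[0,0,0,0,0,2,1]]]' | egrep 'ee_pos|force'; done; python3 - <<'E'
from h import *
c=cam("scene"); 
for t in(.183,.241): print(proj(c,along(t,.012,.2345)).round(1))
p=proj(c,along(.2,.01,.235)).astype(int); save(c,"s5",(p[0]-40,p[1]-30,p[0]+40,p[1]+30),9)
E
```

```text
ee_pos: [0.5783, 0.2489, 0.2541]
wrist_force: [-0.9, 5.1, 6.4]
ee_pos: [0.5782, 0.2477, 0.2544]
wrist_force: [-1.0, 3.6, 5.2]
ee_pos: [0.578, 0.2458, 0.2545]
wrist_force: [-1.0, 4.5, 4.0]
ee_pos: [0.5779, 0.2448, 0.255]
wrist_force: [-0.8, 11.6, 7.5]
[326.5 160.5]
[349.2 161.2]
```

View pics/s5.png

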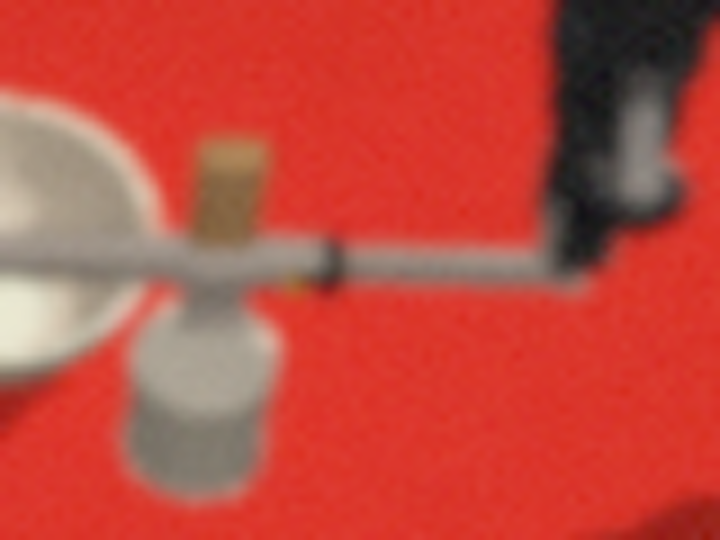

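The brass pin shows at crop (294,283), beside the sleeve's end collar. There are about 5 mm of hole play before it resists. One more push in confirms it, then I'll release and go to the right grip.

```bash
python3 -m crank '[[[0,0,0,0,0,1,1],[0,0,0,0,0,2,1],[0,0,0,0,0,2,1]]]' | egrep 'ee_pos|force'; python3 -m crank '[[[0,0,0,0,0,-1,1],[0,0,0,0,0,-3,1],[0,0,0,0,0,-3,-1],[0,0,0,0,0,-3,-1],[0,0,0,0,0,-3,-1]]]' | egrep 'ee_pos|force';  python3 -m crank '[[[0,0,0,-45,0,0,-1],[0,0,0,-85,0,0,-1],[0,0,0,-90,0,45,-1],[0,0,0,-90,0,95,-1],[0,0,0,-90,0,145,-1]]]' >/dev/null;  python3 -m crank '[[[0,0,0,0,0,50,-1],[0,0,0,0,0,100,-1],[0,0,0,0,0,150,-1],[0,0,0,0,0,200,-1],[0,0,0,0,0,250,-1]]]' >/dev/null; python3 - <<'E'
from h import *
print(tool(along(-.204,0,.345)).round(1),turn(YAW).round(3))
E
```

```text
ee_pos: [0.5779, 0.2442, 0.2556]
wrist_force: [-0.6, 14.1, 7.3]
ee_pos: [0.5783, 0.2471, 0.2555]
wrist_force: [0.5, -0.7, 0.0]
[ 1.4  1.2 67.8] [-0.001  0.001 -0.005]
```

```bash
python3 -m crank '[[[0,0,0,1,1,40,-1],[0,0,0,1,1,68,-1],[0,0,0,1,1,68,-1],[0,0,0,1,1,68,-1]]]'; python3 - <<'E'
from h import *
print(tool(along(-.204,0,.2535)).round(1),turn(YAW).round(3))
c=cam("wrist")
m=cv2.inRange(cv2.cvtColor(c["image"],cv2.COLOR_RGB2HSV),(8,80,60),(25,255,255))
k,l,st,ce=cv2.connectedComponentsWithStats(m)
for i in range(1,k):
    if st[i,4]>60 and ce[i,1]<350: print(ce[i].round(1),st[i])
print(proj(c,along(-.204,0,.262)))
E
```

```text
time_s: 20.6
ee_pos: [0.5244, -0.2153, 0.3453]
tcp_rot: [0.471, 0.53, 0.468, -0.527]
wrist_force: [-0.2, 0.4, 0.0]
width: 0.0855
[91.8 -0.2 -0.8] [-0.003  0.    -0.005]
[128.9  81.8] [  66   52  152   56 2582]
[362.1 106. ] [347  97  31  20 423]
[246.9 135.1] [237 117  21  37 675]
[505.7 248.5] [ 495  133   17  179 1593]
[247.6 200.1] [239 183  18  34 553]
[243.9 333.6] [236 314  17  39 497]
[246.73864165 198.85468964]
```

```bash
python3 -m crank '[[[0,0,0,40,0.5,-1,-1],[0,0,0,70,0.5,-1,-1],[0,0,0,91,0.5,-1,-1],[0,0,0,91,0.5,-1,-1],[0,0,0,91,0.5,-1,1]]]' >/dev/null; python3 -m crank '[[[0,0,0,0,0,0,1],[0,0,0,0,0,0,1],[0,0,0,0,0,0,1],[0,0,0,0,0,0,1],[0,0,0,0,0,0,1]]]'; for i in 1 2; do python3 -m crank '[[[0,0,0,0,0,5,1],[0,0,0,0,0,10,1],[0,0,0,0,0,15,1],[0,0,0,0,0,20,1],[0,0,0,0,0,25,1]]]' | egrep 'ee_pos|force'; done; for i in 1 2; do python3 -m crank '[[[0,0,0,0,0,0.8,1],[0,0,0,0,0,1.6,1],[0,0,0,0,0,2.4,1],[0,0,0,0,0,3.2,1],[0,0,0,0,0,4,1]]]' | egrep 'ee_pos|force'; done
```

```text
time_s: 21.65
ee_pos: [0.5257, -0.2132, 0.2556]
tcp_rot: [0.472, 0.529, 0.469, -0.527]
wrist_force: [-3.6, -3.5, 4.3]
width: 0.0113
ee_pos: [0.5226, -0.2374, 0.2552]
wrist_force: [-0.6, 7.1, -1.7]
ee_pos: [0.5197, -0.2616, 0.2549]
wrist_force: [0.3, 7.0, 0.1]
ee_pos: [0.5193, -0.2649, 0.2548]
wrist_force: [-0.1, 5.9, 0.2]
ee_pos: [0.5189, -0.2683, 0.2546]
wrist_force: [0.4, 6.2, 0.1]
```

```bash
for i in 1 2 3; do python3 -m crank '[[[0,0,0,0,0,0.8,1],[0,0,0,0,0,1.2,1],[0,0,0,0,0,1.6,1],[0,0,0,0,0,2,1],[0,0,0,0,0,2.4,1]]]' | egrep 'ee_pos|force'; done;  for i in 1 2 3 4 5; do python3 -m crank '[[[0,0,0,0,0,-0.5,1],[0,0,0,0,0,-1,1],[0,0,0,0,0,-1.5,1],[0,0,0,0,0,-2,1]]]' | egrep 'ee_pos|force'; done
```

```text
ee_pos: [0.5187, -0.2704, 0.2547]
wrist_force: [-0.8, 4.1, 1.6]
ee_pos: [0.5184, -0.2728, 0.2546]
wrist_force: [-0.5, 4.7, 1.3]
ee_pos: [0.5182, -0.2739, 0.2541]
wrist_force: [1.9, 13.9, -2.7]
ee_pos: [0.5185, -0.2728, 0.2546]
wrist_force: [-1.4, -3.1, 7.9]
ee_pos: [0.5187, -0.2716, 0.2549]
wrist_force: [-0.7, -4.0, 6.2]
ee_pos: [0.5189, -0.2701, 0.2552]
wrist_force: [-1.6, -4.4, 4.9]
ee_pos: [0.5191, -0.2688, 0.2555]
wrist_force: [-2.6, -9.9, 8.0]
ee_pos: [0.5193, -0.2683, 0.256]
wrist_force: [-3.5, -13.0, 8.7]
```

```bash
python3 -m crank '[[[0,0,0,0,0,1,1],[0,0,0,0,0,3,1],[0,0,0,0,0,3,-1],[0,0,0,0,0,3,-1],[0,0,0,0,0,3,-1]]]' | egrep 'ee_pos|force';  python3 -m crank '[[[0,0,0,-45,0,0,-1],[0,0,0,-90,0,0,-1],[0,0,0,-110,-30,20,-1],[0,0,0,-110,-70,30,-1],[0,0,0,-110,-110,40,-1]]]'; python3 tri.py;  python3 - <<'E'
from h import *
c=cam("scene"); save(c,"s6",(155,105,355,225),4)
E
```

```text
ee_pos: [0.519, -0.2712, 0.256]
wrist_force: [-0.6, 0.4, 0.1]
time_s: 28.15
ee_pos: [0.4037, -0.2986, 0.3655]
tcp_rot: [0.473, 0.529, 0.468, -0.526]
wrist_force: [-0.5, -1.0, 0.3]
width: 0.0852
[314.4 153.6] [ 0.6475 -0.1737  0.1219] rail t,x -0.1492 0.1172
[137.8 168.9] [0.5766 0.248  0.2597] rail t,x 0.2615 -0.0016
[181.5 173.4] [0.5655 0.1469 0.2626] rail t,x 0.1599 -0.001
[231.3 179.1] [0.5523 0.0346 0.2639] rail t,x 0.0467 -0.0013
[252.  181.1] [ 0.5473 -0.0121  0.2658] rail t,x -0.0002 -0.0009
[323.  189.5] [ 0.5286 -0.1711  0.2638] rail t,x -0.1603 -0.0012
[ 86.9 201.4] [0.5147 0.3937 0.1693] rail t,x 0.3991 -0.0799
```

View pics/s6.png

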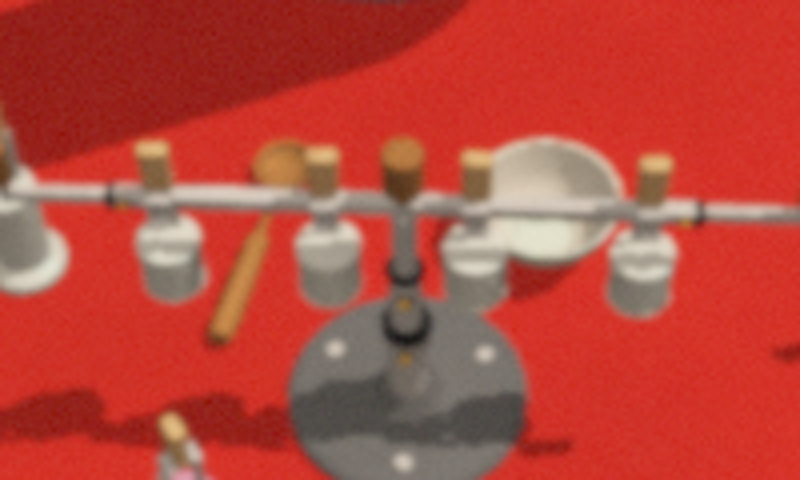

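All four brass buttons are visible, at (122,205), (685,221), (404,304) and (404,360), and all four short tins are on the rail. Next is the right near tall tin.

```bash
cat > tab.py <<'E'
from h import *
import sys
n=sys.argv[1]; g=np.array([float(sys.argv[2]),float(sys.argv[3])]); zt=float(sys.argv[4]) if len(sys.argv)>4 else .189
c=cam("wrist")
hsv=cv2.cvtColor(c["image"],cv2.COLOR_RGB2HSV)
m=cv2.inRange(hsv,(8,60,60),(28,255,255))
k,l,st,ce=cv2.connectedComponentsWithStats(m)
pz=proj(c,np.r_[g,zt-.01]); print("expect",pz.round(1))
i=min((i for i in range(1,k) if st[i,4]>80),key=lambda i:np.linalg.norm(ce[i]-pz)); print(ce[i].round(1),st[i])
# top face = brightest part
V=hsv[...,2]; sel=l==i; vals=V[sel]; th,_=cv2.threshold(vals.reshape(-1,1),0,255,cv2.THRESH_OTSU)
for nm,mm in(("all",sel),("bright",sel&(V>th))):
    ys,xs=np.nonzero(mm); P=np.array([onz(c,u,v,zt)[:2] for u,v in zip(xs,ys)],np.float32)*1000
    r=cv2.minAreaRect(P); print(nm,len(xs),"rect ctr mm",np.round(r[0],1),"size",np.round(r[1],1),"ang",round(r[2],1))
x,y,w,h=st[i,:4]; x0,y0=max(0,x-50),max(0,y-50); save(c,n,(x0,y0,min(512,x+w+50),min(384,y+h+50)),4)
s=monitor.observe(); print(s["ee_pos"],s["time_s"])
E
python3 tab.py t1 0.400 -0.304
```

```text
expect [243.7 173.2]
[245.3 171.2] [238 158  15  27 324]
all 324 rect ctr mm [ 401.8 -299.8] size [25.2 13.2] ang 82.8
bright 207 rect ctr mm [ 401.4 -302.3] size [18.6 10.5] ang 68.0
[ 0.40398811 -0.29837727  0.36584099] 28.35
```

View pics/t1.png

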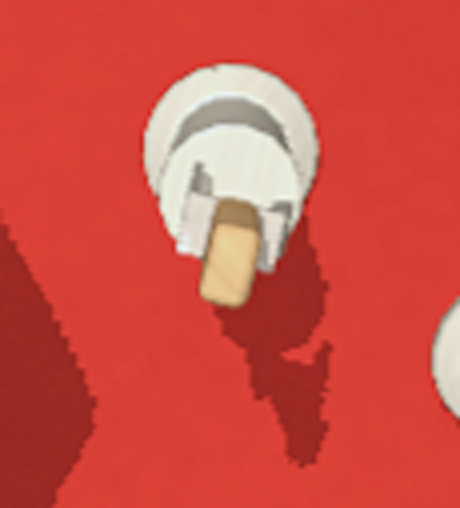

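The crop shows the tall tin's tab top face from about (238,228) to (224,303), which is 10° off the image vertical. That gives a yaw of about -0.29, with the lip away from the robot. I'll grasp it.

```bash
python3 - <<'E'
from h import *
print(tool([.4008,-.303,.162]).round(1),turn(-.287).round(3))
E
```

```text
[203.8  -4.1   4.9] [ 0.171 -0.    -0.007]
```

```bash
python3 -m crank '[[[0.085,0,0,40,-4,5,-1],[0.171,0,-0.006,80,-4,5,-1],[0.171,0,-0.006,120,-4,5,-1],[0.171,0,-0.006,155,-4,5,-1],[0.171,0,-0.006,155,-4,5,-1]]]' ; python3 - <<'E'
from h import *
print(tool([.4008,-.303,.162]).round(1),turn(-.287).round(3))
E
```

```text
time_s: 28.85
ee_pos: [0.3995, -0.3014, 0.2068]
tcp_rot: [-0.421, -0.566, -0.426, 0.567]
wrist_force: [-0.4, -0.3, 1.1]
width: 0.0855
[44.8  1.9  1.3] [ 0.001 -0.003  0.005]
```

```bash
python3 -m crank '[[[0,0,0,25,2,1,-1],[0,0,0,45,2,1,-1],[0,0,0,45,2,1,-1],[0,0,0,45,2,1,0],[0,0,0,45,2,1,1]]]' ; python3 -m crank '[[[0,0,0,0,0,0,1],[0,0,0,0,0,0,1],[0,0,0,0,0,0,1],[0,0,0,0,0,0,1],[0,0,0,0,0,0,1]]]'; python3 - <<'E'
from h import *
print(tool([.4008,-.303,.162]).round(1),turn(-.287).round(3),turn(YAW).round(3))
print(tool(along(-.104,-.09,.33)).round(1))
E
```

```text
time_s: 29.35
ee_pos: [0.402, -0.3034, 0.1637]
tcp_rot: [-0.422, -0.566, -0.425, 0.566]
wrist_force: [0.6, -0.1, -0.2]
width: 0.0592
time_s: 29.85
ee_pos: [0.4022, -0.3037, 0.1643]
tcp_rot: [-0.423, -0.566, -0.424, 0.566]
wrist_force: [-1.3, -0.2, 5.0]
width: 0.0114
[ 2.3 -1.5 -0.3] [ 0.001 -0.001  0.002] [-0.171 -0.002  0.002]
[-165.4  -13.6 -203.4]
```

```bash
python3 -m crank '[[[0,0,0,-30,0,0,1],[0,0,0,-65,0,0,1],[0,0,0,-100,0,0,1],[0,0,0,-124,0,0,1],[-0.08,0,0,-124,0,0,1]]]'; python3 -m crank '[[[-0.085,0,0,0,-3,-35,1],[-0.085,0,0,0,-5,-70,1],[-0.085,0,0,0,-8,-105,1],[-0.085,0,0,0,-11,-140,1],[-0.085,0,0,0,-13,-170,1]]]'; python3 - <<'E'
from h import *
print(turn(YAW).round(3), tool(along(-.104,-.09,.286)).round(1))
E
```

```text
time_s: 30.35
ee_pos: [0.4032, -0.3046, 0.2914]
tcp_rot: [0.447, 0.549, 0.445, -0.548]
wrist_force: [-0.0, 0.2, -1.4]
width: 0.0109
time_s: 30.85
ee_pos: [0.425, -0.1339, 0.2913]
tcp_rot: [0.469, 0.53, 0.468, -0.529]
wrist_force: [0.8, -0.4, -2.3]
width: 0.0112
[-0.006  0.    -0.002] [  5.3  18.2 -31.3]
```

```bash
python3 -m crank '[[[-0.006,0,0,5,18,-31,1],[-0.006,0,0,5,18,-31,1],[-0.006,0,0,5,18,-31,1],[-0.006,0,0,5,18,-31,1]]]'; python3 - <<'E'
from h import *
print(turn(YAW).round(3), tool(along(-.104,-.09,.286)).round(1), tool(along(-.104,0,.286)).round(1))
c=cam("scene"); p=proj(c,along(-.104,-.03,.23)).astype(int); save(c,"s7",(p[0]-50,p[1]-40,p[0]+50,p[1]+50),7)
E
```

```text
time_s: 31.25
ee_pos: [0.4463, -0.1057, 0.2864]
tcp_rot: [0.471, 0.528, 0.47, -0.528]
wrist_force: [-0.1, 0.6, -1.6]
width: 0.0114
[-0.     0.    -0.001] [ 0.4  0.4 -0.8] [ 0.5 90.4 -0.8]
```

View pics/s7.png

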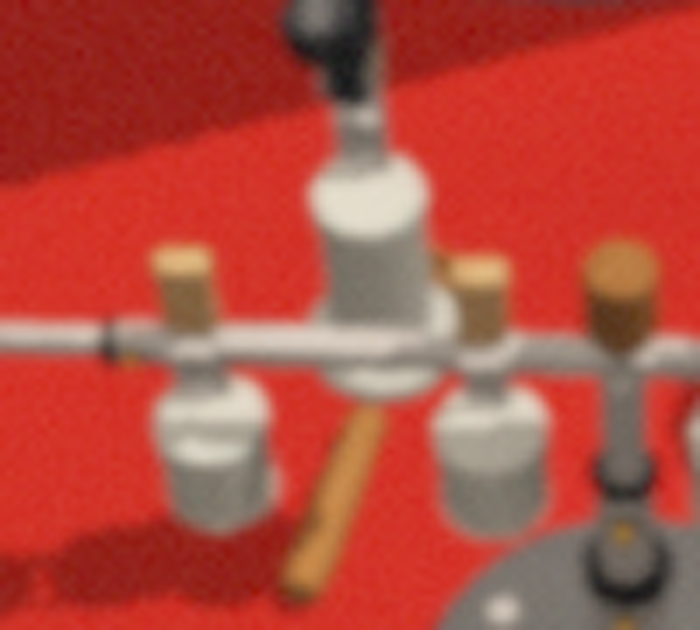

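The tin is held square, at crop (370,270), midway between the short tins at (190,420) and (490,430). I'll bring it in.

```bash
python3 -m crank '[[[0,0,0,0,18,-1,1],[0,0,0,0,36,-1,1],[0,0,0,0,52,-1,1],[0,0,0,0,62,-1,1],[0,0,0,0,70,-1,1]]]' | egrep 'ee_pos|force';python3 -m crank '[[[0,0,0,0,6,0,1],[0,0,0,0,12,0,1],[0,0,0,0,17,0,1],[0,0,0,0,20,0,1],[0,0,0,0,20,0,1]]]' | egrep 'ee_pos|force'; python3 - <<'E'
from h import *
print(turn(YAW).round(3), tool(along(-.104,0,.286)).round(1))
E
```

```text
ee_pos: [0.5162, -0.1137, 0.2864]
wrist_force: [-0.2, 0.1, -2.4]
ee_pos: [0.5362, -0.116, 0.2864]
wrist_force: [-0.5, 0.3, -2.1]
[-0.002  0.    -0.001] [ 0.4 -0.1 -0.7]
```

```bash
python3 -m crank '[[[0,0,0,4,0,0,1],[0,0,0,8,0,0,1],[0,0,0,12,0,0,1],[0,0,0,16,0,0,1],[0,0,0,20,0,0,1]]]' | egrep 'ee_pos|force';python3 -m crank '[[[0,0,0,1.5,0,0,1],[0,0,0,3,0,0,1],[0,0,0,4.5,0,0,1],[0,0,0,6,0,0,1]]]' | egrep 'ee_pos|force'
```

```text
ee_pos: [0.5362, -0.116, 0.266]
wrist_force: [0.3, 0.2, -2.4]
ee_pos: [0.5362, -0.116, 0.26]
wrist_force: [-0.2, -0.6, -1.4]
```

```bash
python3 -m crank '[[[0,0,0,1,0,0,1],[0,0,0,2,0,0,1],[0,0,0,3,0,0,1]]]' | egrep 'ee_pos|force';python3 -m crank '[[[0,0,0,0.7,0,0,1],[0,0,0,1.4,0,0,1]]]' | egrep 'ee_pos|force'
```

```text
ee_pos: [0.5362, -0.116, 0.2569]
wrist_force: [0.7, -1.2, -3.2]
ee_pos: [0.5364, -0.1164, 0.2561]
wrist_force: [-3.1, -2.3, 9.5]
```

```bash
python3 -m crank '[[[0,0,0,-0.5,0,0,1],[0,0,0,-0.5,0,0,0.6],[0,0,0,-0.5,0,0,0],[0,0,0,-0.5,0,0,-1],[0,0,0,-0.5,0,0,-1]]]' | egrep 'width|force'; python3 -m crank '[[[0,0,0,-15,0,0,-1],[0,0,0,-50,0,0,-1],[0,0,0,-90,0,0,-1],[0,0,0,-110,0,0,-1]]]' | egrep 'ee_pos|force'; python3 tri.py; python3 - <<'E'
from h import *
c=cam("scene"); p=proj(c,along(-.1,0,.2)).astype(int); save(c,"s8",(p[0]-60,p[1]-45,p[0]+80,p[1]+45),5)
E
```

```text
wrist_force: [0.6, -0.6, -0.6]
width: 0.0599
ee_pos: [0.5364, -0.1162, 0.3697]
wrist_force: [-0.0, 0.1, 0.7]
[138. 169.] [0.5767 0.2478 0.2592] rail t,x 0.2613 -0.0015
[181.9 173.5] [0.5654 0.1465 0.2631] rail t,x 0.1594 -0.0011
[231.3 179.1] [0.5524 0.0344 0.2635] rail t,x 0.0466 -0.0012
[252.  181.2] [ 0.5471 -0.0124  0.2656] rail t,x -0.0005 -0.001
[ 87.  201.4] [0.5146 0.3934 0.1696] rail t,x 0.3989 -0.0799
[409.3 208.2] [ 0.4985 -0.395   0.1698] rail t,x -0.3862 -0.0054
```

View pics/s8.png

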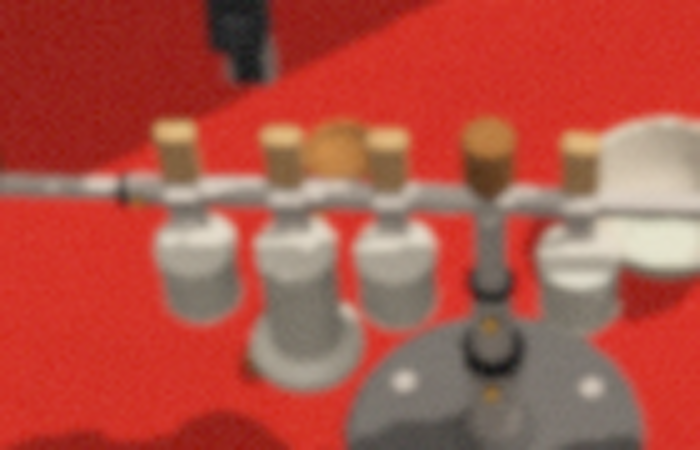

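The first tin hangs at crop (290,250), and its neighbours (190,250) and (395,250) are undisturbed. Next is the right tin near the kettle.

```bash
python3 - <<'E'
from h import *
c=cam("top")
print("bottom rim pts",[onz(c,u/1.5,v/1.5,0).round(3) for u,v in((563,245),(605,285),(590,278),(572,265))], "lid",onz(c,642/1.5,219/1.5,.2).round(3))
print(tool([.4985,-.395,.365]).round(1),turn(YAW).round(3))
E
```

```text
bottom rim pts [array([ 0.649, -0.364,  0.   ]), array([ 0.572, -0.44 ,  0.   ]), array([ 0.586, -0.412,  0.   ]), array([ 0.611, -0.379,  0.   ])] lid [ 0.646 -0.438  0.2  ]
[  1.6  -5.2 281.3] [-0.002  0.001 -0.003]
```

```bash
python3 -m crank '[[[0,0,0,0,-1,50,-1],[0,0,0,0,-2,100,-1],[0,0,0,0,-3,150,-1],[0,0,0,0,-4,200,-1],[0,0,0,0,-5,245,-0.2]]]' >/dev/null; python3 -m crank '[[[0,0,0,0,0,36,0],[0,0,0,0,0,36,0],[0,0,0,0,0,36,0],[0,0,0,0,0,36,0]]]'; python3 tab.py t2 .4985 -.395
```

```text
time_s: 35.7
ee_pos: [0.4978, -0.3959, 0.3649]
tcp_rot: [0.47, 0.529, 0.47, -0.528]
wrist_force: [-0.3, -0.1, -1.0]
width: 0.0428
expect [247.8 166.9]
[249.8 164.8] [241 151  19  28 347]
all 347 rect ctr mm [ 500.8 -391.4] size [23.8 13.9] ang 56.9
bright 213 rect ctr mm [ 500.3 -393.3] size [18.3 10.7] ang 55.0
[ 0.49793882 -0.39564998  0.36529798] 35.75
```

View pics/t2.png

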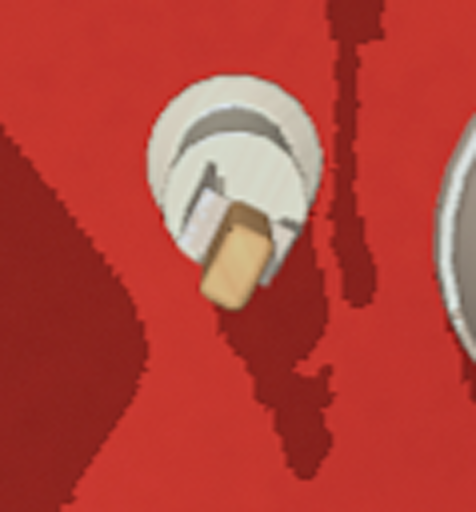

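Tab top face from (250,232) to (222,297), about 23° off vertical: yaw about -0.53. The kettle edge is at (445,230), well clear with the jaws half open.

```bash
python3 - <<'E'
from h import *
print(tool([.4996,-.394,.164]).round(1),turn(-.53).round(3))
E
```

```text
[201.3   1.3  -1.8] [ 0.414 -0.    -0.001]
```

```bash
python3 -m crank '[[[0.14,0,0,40,1,-2,0],[0.28,0,0,80,1,-2,0],[0.414,0,0,120,1,-2,0],[0.414,0,0,150,1,-2,0],[0.414,0,0,150,1,-2,0]]]' >/dev/null; python3 - <<'E'
from h import *
print(tool([.4996,-.394,.164]).round(1),turn(-.53).round(3))
E
```

```text
[47.8  3.2  1.6] [ 0.002 -0.001  0.005]
```

```bash
python3 -m crank '[[[0,0,0,20,3,1.5,0],[0,0,0,40,3,1.5,0],[0,0,0,47.5,3,1.5,0],[0,0,0,47.5,3,1.5,0],[0,0,0,47.5,3,1.5,1]]]' >/dev/null; python3 -m crank '[[[0,0,0,0,0,0,1],[0,0,0,0,0,0,1],[0,0,0,0,0,0,1],[0,0,0,0,0,0,1],[0,0,0,0,0,0,1]]]'; python3 - <<'E'
from h import *
print(tool([.4996,-.394,.164]).round(1),turn(YAW).round(3))
print(along(-.215,-.10).round(3))
E
```

```text
time_s: 37.25
ee_pos: [0.5007, -0.3944, 0.1677]
tcp_rot: [0.352, 0.613, 0.353, -0.613]
wrist_force: [-0.0, 0.4, 8.0]
width: 0.0111
[ 3.7 -1.2  0.2] [-0.413 -0.001  0.001]
[ 0.424 -0.214  0.   ]
```

```bash
python3 -m crank '[[[0,0,0,-30,0,0,1],[0,0,0,-65,0,0,1],[0,0,0,-100,0,0,1],[-0.1,0,0,-121,0,0,1],[-0.2,0,0,-121,0,0,1]]]'; python3 - <<'E'
from h import *
print(turn(YAW).round(3), tool([.424,-.36,.289]).round(1),tool(along(-.215,-.10,.289)).round(1))
E
```

```text
time_s: 37.75
ee_pos: [0.5016, -0.3952, 0.2927]
tcp_rot: [0.414, 0.575, 0.411, -0.573]
wrist_force: [0.2, -1.3, -2.1]
width: 0.011
[-0.209  0.001 -0.004] [  3.3 -84.8  -8.7] [   3.  -131.  -147.1]
```

```bash
python3 -m crank '[[[-0.1,0,0,0,-40,-5,1],[-0.209,0,0,0,-80,-9,1],[-0.209,0,0,0,-100,-50,1],[-0.209,0,0,0,-115,-95,1],[-0.209,0,0,1,-131,-140,1]]]'>/dev/null; python3 -m crank '[[[0,0,0,0,0,0,1]]]'; python3 - <<'E'
from h import *
print(turn(YAW).round(3), tool(along(-.215,-.10,.289)).round(1),tool(along(-.215,0,.289)).round(1))
E
```

```text
time_s: 38.35
ee_pos: [0.421, -0.2155, 0.2928]
tcp_rot: [0.473, 0.529, 0.469, -0.526]
wrist_force: [0.4, -1.0, -0.5]
width: 0.0111
[ 0.002  0.001 -0.007] [ 3.8  3.  -1.8] [  4.5 103.   -1.5]
```

```bash
python3 -m crank '[[[0,0,-0.005,4,20,-2,1],[0,0,-0.005,4,40,-2,1],[0,0,-0.005,4,60,-2,1],[0,0,-0.005,4,72,-2,1],[0,0,-0.005,4,80,-2,1]]]' | egrep 'ee_pos|force'; python3 - <<'E'
from h import *
print(turn(YAW).round(3), tool(along(-.215,0,.289)).round(1))
E
```

```text
ee_pos: [0.5016, -0.2229, 0.2894]
wrist_force: [-0.1, 0.4, -1.9]
[ 0.003  0.002 -0.002] [ 0.5 22.1  0.2]
```

```bash
python3 -m crank '[[[0,0,0,0,7,0,1],[0,0,0,0,13,0,1],[0,0,0,0,18,0,1],[0,0,0,0,22,0,1],[0,0,0,0,22,0,1]]]' | egrep 'ee_pos|force';  python3 -m crank '[[[0,0,0,4,0,0,1],[0,0,0,8,0,0,1],[0,0,0,12,0,0,1],[0,0,0,16,0,0,1],[0,0,0,20,0,0,1]]]' | egrep 'ee_pos|force';python3 -m crank '[[[0,0,0,1.5,0,0,1],[0,0,0,3,0,0,1],[0,0,0,4.5,0,0,1],[0,0,0,6,0,0,1]]]' | egrep 'ee_pos|force'; python3 -m crank '[[[0,0,0,1,0,0,1],[0,0,0,2,0,0,1],[0,0,0,2,0,0,1]]]' | egrep 'ee_pos|force'
```

```text
ee_pos: [0.5237, -0.2254, 0.2894]
wrist_force: [-0.4, -0.7, -1.1]
ee_pos: [0.5236, -0.2254, 0.269]
wrist_force: [-0.9, -0.3, -1.3]
ee_pos: [0.5237, -0.2254, 0.263]
wrist_force: [-0.4, -0.2, -0.7]
ee_pos: [0.5237, -0.2254, 0.2609]
wrist_force: [-0.1, 0.0, -0.8]
```

```bash
for i in 1 2 3; do python3 -m crank '[[[0,0,0,0.7,0,0,1],[0,0,0,1.4,0,0,1]]]' | egrep 'ee_pos|force'; done
```

```text
ee_pos: [0.5237, -0.2254, 0.2595]
wrist_force: [0.5, 0.4, -1.6]
ee_pos: [0.5237, -0.2255, 0.2581]
wrist_force: [-0.5, -1.3, 1.2]
ee_pos: [0.5239, -0.226, 0.2572]
wrist_force: [-1.1, -4.3, 8.3]
```

Contact at about 8 N. I'll release and go over to the left tin.

```bash
python3 -m crank '[[[0,0,0,-0.5,0,0,1],[0,0,0,-0.5,0,0,0.6],[0,0,0,-0.5,0,0,0],[0,0,0,-0.5,0,0,-1],[0,0,0,-0.5,0,0,-1]]]' | egrep 'width|force'; python3 -m crank '[[[0,0,0,-15,0,0,-1],[0,0,0,-50,0,0,-1],[0,0,0,-90,0,0,-1],[0,0,0,-110,0,0,-1]]]' | egrep 'ee_pos|force'; python3 tri.py; python3 - <<'E'
from h import *
c=cam("scene"); save(c,"s9",(150,100,330,220),4)
print(tool([.5147,.3934,.367]).round(1))
E
```

```text
wrist_force: [-0.1, 0.4, -0.3]
width: 0.0598
ee_pos: [0.5237, -0.2256, 0.3706]
wrist_force: [0.4, 0.6, -0.1]
[314.5 153.6] [ 0.6473 -0.1739  0.1215] rail t,x -0.1495 0.117
[137.8 168.9] [0.5768 0.248  0.2596] rail t,x 0.2615 -0.0015
[182.  173.5] [0.5653 0.1462 0.2629] rail t,x 0.1592 -0.0012
[231.4 179.1] [0.5522 0.0343 0.2641] rail t,x 0.0465 -0.0014
[252.  181.3] [ 0.547  -0.0123  0.2653] rail t,x -0.0004 -0.0011
[323.1 189.5] [ 0.5285 -0.1716  0.2641] rail t,x -0.1608 -0.0013
[345.1 191.8] [ 0.5235 -0.2232  0.2621] rail t,x -0.2127 -0.0003
[ 87.  201.4] [0.5147 0.3936 0.1693] rail t,x 0.3991 -0.0798
[  -1.   -79.  -614.2]
```

View pics/s9.png

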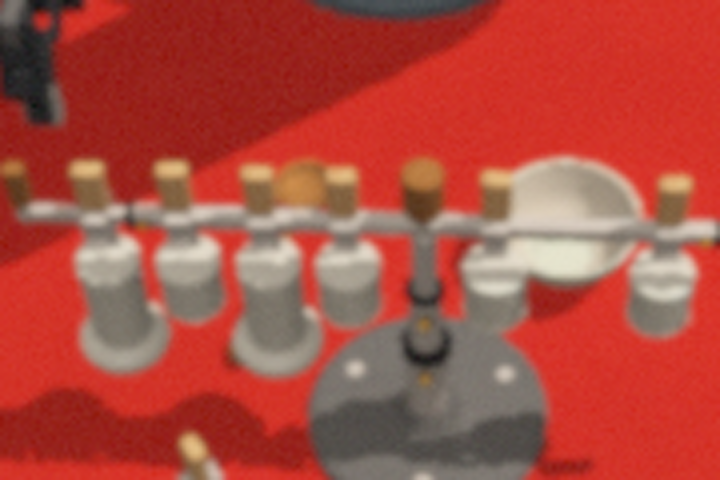

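Both right tall tins now hang at crop (110,280) and (265,280), and the four shorts are in place. Next is the left tin.

```bash
python3 -m crank '[[[0,0,0,0,-6,-50,-1],[0,0,0,0,-12,-100,-1],[0,0,0,0,-18,-150,-1],[0,0,0,0,-24,-200,-1],[0,0,0,0,-30,-250,-1]]]' >/dev/null; python3 -m crank '[[[0,0,0,0,-6,-50,-1],[0,0,0,0,-12,-100,-1],[0,0,0,0,-18,-150,-1],[0,0,0,0,-24,-200,-1],[0,0,0,0,-30,-250,-1]]]' >/dev/null; python3 - <<'E'
from h import *
print(turn(YAW).round(3),tool([.5147,.3934,.367]).round(1))
E
```

```text
[ 0.002  0.004 -0.002] [  -3.3  -17.8 -115.8]
```

```bash
python3 -m crank '[[[0,0,0,-3,-9,-50,-1],[0,0,0,-3,-18,-90,-1],[0,0,0,-3,-18,-116,0],[0,0,0,-3,-18,-116,0],[0,0,0,-3,-18,-116,0]]]' ; python3 tab.py t3 .5147 .3936
```

```text
time_s: 43.7
ee_pos: [0.5145, 0.3939, 0.3651]
tcp_rot: [-0.473, -0.526, -0.47, 0.529]
wrist_force: [0.5, 0.5, -0.1]
width: 0.0441
expect [247.4 167. ]
[248.8 166.5] [242 153  14  27 320]
all 320 rect ctr mm [516.1 396.5] size [24.9 12.2] ang 83.3
bright 211 rect ctr mm [515.5 393.6] size [18.4 10.6] ang 77.8
[0.51458122 0.39316877 0.36585508] 43.75
```

View pics/t3.png

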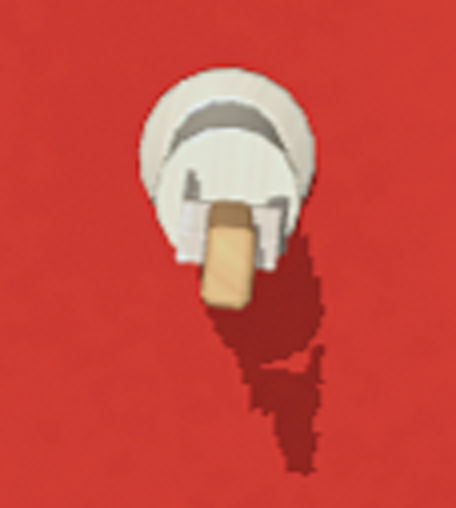

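Tab top face from (230,230) to (226,303), about 4.5° off vertical: yaw about -0.19.

```bash
python3 - <<'E'
from h import *
print(tool([.5152,.3938,.164]).round(1),turn(-.19).round(3))
E
```

```text
[ 2.018e+02  2.000e-01 -1.800e+00] [ 0.077  0.005 -0.002]
```

```bash
python3 -m crank '[[[0.077,0.005,0,40,0,-1,-0.4],[0.077,0.005,0,80,0,-1,-0.4],[0.077,0.005,0,120,0,-1,-0.4],[0.077,0.005,0,150,0,-1,-0.4],[0.077,0.005,0,150,0,-1,-0.4]]]' >/dev/null; python3 - <<'E'
from h import *
print(tool([.5152,.3938,.164]).round(1),turn(-.19).round(3))
E
```

```text
[47.9  1.8 -4.2] [-0.001  0.006  0.003]
```

```bash
python3 -m crank '[[[0,0.006,0,20,1.5,-4,-0.4],[0,0.006,0,40,1.5,-4,-0.4],[0,0.006,0,47.5,1.5,-4,-0.4],[0,0.006,0,47.5,1.5,-4,-0.4],[0,0.006,0,47.5,1.5,-4,1]]]' >/dev/null; python3 -m crank '[[[0,0,0,0,0,0,1],[0,0,0,0,0,0,1],[0,0,0,0,0,0,1],[0,0,0,0,0,0,1],[0,0,0,0,0,0,1]]]'; python3 - <<'E'
from h import *
print(tool([.5152,.3938,.164]).round(1),turn(YAW).round(3))
print(along(.104,-.10).round(3))
E
```

```text
time_s: 45.25
ee_pos: [0.5158, 0.3941, 0.1675]
tcp_rot: [0.449, 0.546, 0.451, -0.545]
wrist_force: [-1.6, -0.4, 8.8]
width: 0.0109
[ 3.5 -0.6  0.5] [-0.077 -0.003  0.   ]
[0.461 0.103 0.   ]
```

```bash
python3 -m crank '[[[0,0,0,-30,0,0,1],[0,0,0,-65,0,0,1],[0,0,0,-100,0,0,1],[-0.04,0,0,-122,0,0,1],[-0.077,0,0,-122,0,0,1]]]'; python3 - <<'E'
from h import *
print(turn(YAW).round(3), tool([.44,.36,.289]).round(1),tool(along(.104,-.10,.289)).round(1))
E
```

```text
time_s: 45.75
ee_pos: [0.5166, 0.3944, 0.2933]
tcp_rot: [0.47, 0.53, 0.472, -0.525]
wrist_force: [0.4, 0.8, -2.4]
width: 0.011
[ 0.002 -0.007 -0.003] [  3.7 -72.2  42.8] [  2.2 -22.5 296. ]
```

```bash
python3 -m crank '[[[0,-0.007,-0.003,0,-40,20,1],[0,-0.007,-0.003,0,-72,43,1],[0,-0.007,-0.003,0,-65,90,1],[0,-0.007,-0.003,0,-58,138,1],[0,-0.007,-0.003,0,-50,185,1]]]'>/dev/null; python3 - <<'E'
from h import *
print(turn(YAW).round(3), tool(along(.104,-.10,.289)).round(1))
E
```

```text
[ 0.003 -0.    -0.001] [  3.2  27.9 109.5]
```

```bash
python3 -m crank '[[[0,0,0,3,10,45,1],[0,0,0,3,20,85,1],[0,0,0,3,28,109,1],[0,0,0,3,28,109,1],[0,0,0,3,28,109,1]]]'>/dev/null; python3 - <<'E'
from h import *
print(turn(YAW).round(3), tool(along(.104,-.10,.289)).round(1), tool(along(.104,0,.289)).round(1))
E
```

```text
[ 0.002 -0.    -0.001] [ 0.5 -0.2  0.3] [ 0.6 99.8  0.5]
```

```bash
python3 -m crank '[[[0,0,0,0.5,20,0,1],[0,0,0,0.5,40,0,1],[0,0,0,0.5,60,0,1],[0,0,0,0.5,72,0,1],[0,0,0,0.5,80,0,1]]]' | egrep 'ee_pos|force'; python3 -m crank '[[[0,0,0,0,6,0,1],[0,0,0,0,12,0,1],[0,0,0,0,17,0,1],[0,0,0,0,20,0,1],[0,0,0,0,20,0,1]]]' | egrep 'ee_pos|force'; python3 - <<'E'
from h import *
print(turn(YAW).round(3), tool(along(.104,0,.289)).round(1))
E
```

```text
ee_pos: [0.5411, 0.0952, 0.2888]
wrist_force: [-0.6, 1.0, -1.7]
ee_pos: [0.5612, 0.0929, 0.2887]
wrist_force: [0.2, -0.0, -1.2]
[ 0.003 -0.    -0.001] [-0.3 -0.8  1.7]
```

```bash
python3 -m crank '[[[0,0,0,4,-0.5,1,1],[0,0,0,8,-0.5,1,1],[0,0,0,12,-0.5,1,1],[0,0,0,16,-0.5,1,1],[0,0,0,20,-0.5,1,1]]]' | egrep 'ee_pos|force';python3 -m crank '[[[0,0,0,1.5,0,0,1],[0,0,0,3,0,0,1],[0,0,0,4.5,0,0,1],[0,0,0,6.5,0,0,1]]]' | egrep 'ee_pos|force'; for i in 1 2 3; do python3 -m crank '[[[0,0,0,0.7,0,0,1],[0,0,0,1.2,0,0,1]]]' | egrep 'ee_pos|force'; done
```

```text
ee_pos: [0.5604, 0.092, 0.2683]
wrist_force: [-0.8, 0.1, -2.0]
ee_pos: [0.5605, 0.092, 0.2619]
wrist_force: [0.6, 0.1, -1.4]
ee_pos: [0.5605, 0.092, 0.2606]
wrist_force: [-0.4, -0.4, -1.3]
ee_pos: [0.5607, 0.0922, 0.2598]
wrist_force: [-1.2, 2.2, 5.5]
ee_pos: [0.5609, 0.0925, 0.2593]
wrist_force: [-2.5, 1.6, 10.7]
```

```bash
python3 -m crank '[[[0,0,0,-0.5,0,0,1],[0,0,0,-0.5,0,0,0.6],[0,0,0,-0.5,0,0,0],[0,0,0,-0.5,0,0,-1],[0,0,0,-0.5,0,0,-1]]]' | egrep 'width|force'; python3 -m crank '[[[0,0,0,-15,0,0,-1],[0,0,0,-50,0,0,-1],[0,0,0,-90,0,0,-1],[0,0,0,-130,-50,0,-1],[0,0,0,-130,-100,0,-1]]]' ; python3 -m crank '[[[0,0,0,0,-50,0,-1],[0,0,0,0,-100,0,-1],[0,0,0,0,-150,0,-1],[0,0,0,0,-150,0,-1],[0,0,0,0,-150,0,-1]]]' | egrep 'ee_pos'; python3 tri.py; python3 - <<'E'
from h import *
c=cam("scene"); im=cv2.resize(c["image"][95:235,90:410,::-1],None,fx=2.5,fy=2.5,interpolation=cv2.INTER_CUBIC); d=cam("top"); im2=cv2.resize(d["image"][60:300,60:460,::-1],(800,240*800//400)[::1]) 
im2=cv2.resize(d["image"][130:230,60:460,::-1],None,fx=2,fy=2,interpolation=cv2.INTER_CUBIC)
cv2.imwrite("pics/f.png",np.vstack([im,im2])); print(im.shape,im2.shape)
E
```

```text
wrist_force: [-0.1, 0.9, -0.0]
width: 0.0598
time_s: 50.25
ee_pos: [0.4734, 0.1023, 0.3898]
tcp_rot: [0.472, 0.529, 0.47, -0.525]
wrist_force: [0.1, 2.1, 0.9]
width: 0.0855
ee_pos: [0.3239, 0.1192, 0.3895]
[314.4 153.6] [ 0.5935 -0.1443  0.3349] rail t,x -0.1262 0.0602
[314.4 153.6] [ 0.6475 -0.1736  0.1216] rail t,x -0.1492 0.1172
[137.9 169. ] [0.5766 0.248  0.2582] rail t,x 0.2616 -0.0016
[181.9 173.5] [0.5654 0.1463 0.2629] rail t,x 0.1592 -0.0011
[206.3 175.6] [0.5606 0.0913 0.2628] rail t,x 0.104 0.0005
[231.4 179.1] [0.5524 0.0344 0.2635] rail t,x 0.0465 -0.0012
[252.  181.3] [ 0.547  -0.0122  0.2651] rail t,x -0.0003 -0.0011
[314.2 187.7] [ 0.5329 -0.1522  0.2623] rail t,x -0.141 0.0009
[346.6 191.4] [ 0.5248 -0.2257  0.2603] rail t,x -0.215 0.0013
[367.7 194.9] [ 0.5171 -0.2732  0.2588] rail t,x -0.263 -0.0009
(350, 800, 3) (200, 800, 3)
```

View pics/f.png

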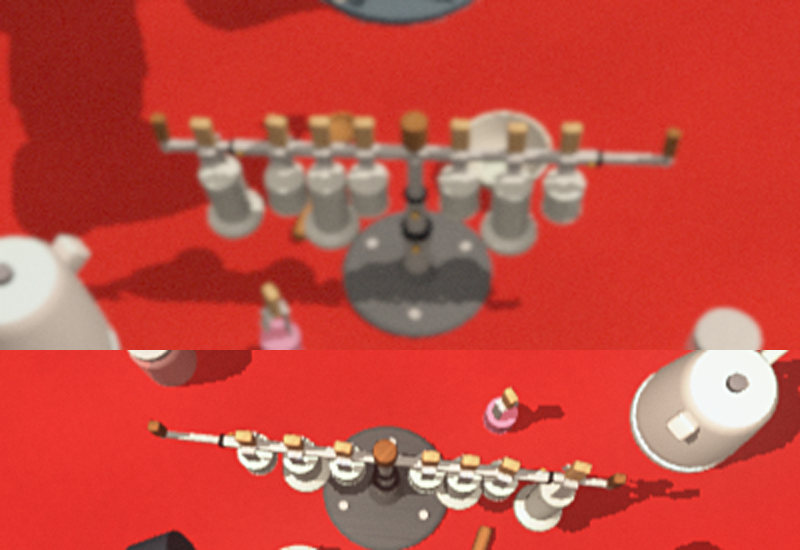

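All three tall tins are on the rail, but the right outer one leans, at (230,195) in the scene half and (545,500) in the top half. It was upright in the previous view, so it was probably knocked and is swinging. The picture allowance is used up, so I'll watch it numerically as it settles.

```bash
cat > sw.py <<'E'
from h import *
c=cam("top"); b=cam("scene")
# white foot blobs near right outer tin, top view
hsv=cv2.cvtColor(c["image"],cv2.COLOR_RGB2HSV); m=cv2.inRange(hsv,(0,0,90),(180,60,255))
sub=m[185:240,320:365]; ys,xs=np.nonzero(sub); print("top right outer white",len(xs),(xs.mean()+320).round(2),(ys.mean()+185).round(2),"ymax",ys.max()+185)
hsv=cv2.cvtColor(b["image"],cv2.COLOR_RGB2HSV); m=cv2.inRange(hsv,(0,0,90),(180,60,255))
for nm,(u0,u1,v0,v1) in dict(ro=(160,200,155,195),ri=(205,240,160,200),li=(280,312,160,200)).items():
    s=m[v0:v1,u0:u1]
    r=[(v0+i,round(float(np.nonzero(s[i])[0].mean()+u0),1),int(s[i].sum()/255)) for i in range(8,v1-v0,5) if s[i].any()]
    print(nm,r)
print(monitor.observe()["time_s"])
E
for i in 1 2 3; do python3 sw.py; python3 -m crank '[[[0,0,0,0,0,0,-1],[0,0,0,0,0,0,-1],[0,0,0,0,0,0,-1],[0,0,0,0,0,0,-1]]]' >/dev/null; done; python3 tri.py
```

```text
top right outer white 649 333.03 203.8 ymax 220
ro [(163, 181.8, 20), (168, 183.6, 20), (173, 188.0, 23), (178, 187.5, 20), (183, 186.0, 17)]
ri [(168, 222.0, 35), (173, 221.9, 30), (178, 223.5, 30), (183, 222.5, 20), (188, 225.4, 25), (193, 230.4, 14), (198, 234.0, 11)]
li [(168, 293.4, 26), (173, 297.0, 16), (178, 296.9, 17), (183, 292.5, 18), (188, 292.5, 20), (193, 290.6, 19), (198, 282.0, 5)]
51.05
top right outer white 527 333.72 200.8 ymax 214
ro [(163, 180.7, 18), (168, 182.4, 19), (173, 185.7, 20), (178, 187.0, 19), (183, 186.0, 19), (188, 185.0, 11)]
ri [(168, 222.0, 35), (173, 221.6, 31), (178, 223.5, 30), (183, 222.5, 20), (188, 225.4, 25), (193, 230.8, 13), (198, 234.0, 11)]
li [(168, 293.4, 26), (173, 297.0, 16), (178, 297.6, 17), (183, 293.5, 18), (188, 293.0, 21), (193, 290.6, 19), (198, 282.0, 5)]
51.55
top right outer white 437 336.21 195.82 ymax 207
ro [(163, 180.9, 16), (168, 179.9, 19), (173, 179.5, 14), (178, 180.0, 13), (183, 183.0, 17), (188, 182.5, 20), (193, 182.0, 17)]
ri [(168, 222.0, 35), (173, 221.9, 30), (178, 224.0, 29), (183, 222.5, 20), (188, 225.4, 25), (193, 230.8, 13), (198, 234.0, 11)]
li [(168, 293.4, 26), (173, 297.0, 16), (178, 297.5, 16), (183, 292.5, 18), (188, 293.0, 21), (193, 290.6, 19), (198, 282.0, 5)]
52.05
[314.5 153.6] [ 0.5933 -0.1445  0.3353] rail t,x -0.1265 0.06
[314.5 153.6] [ 0.6472 -0.1738  0.1218] rail t,x -0.1493 0.1169
[137.9 169. ] [0.5768 0.248  0.2587] rail t,x 0.2615 -0.0015
[182.  173.5] [0.5654 0.1463 0.2626] rail t,x 0.1592 -0.0011
[206.3 175.6] [0.5606 0.0912 0.2624] rail t,x 0.104 0.0005
[231.5 179.1] [0.5523 0.0343 0.2639] rail t,x 0.0464 -0.0012
[252.  181.2] [ 0.5471 -0.0122  0.2652] rail t,x -0.0003 -0.0011
[314.3 187.7] [ 0.5327 -0.1523  0.2627] rail t,x -0.1412 0.0007
[346.9 191. ] [ 0.5253 -0.2255  0.2629] rail t,x -0.2147 0.0018
[367.7 194.9] [ 0.517  -0.273   0.2593] rail t,x -0.2628 -0.001
```

```bash
for i in 1 2 3 4 5 6; do for j in 1 2; do python3 -m crank '[[[0,0,0,0,0,0,-1],[0,0,0,0,0,0,-1],[0,0,0,0,0,0,-1],[0,0,0,0,0,0,-1],[0,0,0,0,0,0,-1]]]' >/dev/null; done; python3 sw.py | egrep 'top|ro|^[0-9]'; done; python3 tri.py | grep -- '-0\.[12]'
```

```text
top right outer white 629 338.03 204.25 ymax 219
ro [(163, 179.9, 19), (168, 181.1, 17), (173, 182.7, 21), (178, 181.0, 21), (183, 180.0, 17)]
53.65
top right outer white 442 335.97 197.57 ymax 209
ro [(163, 180.5, 18), (168, 179.9, 19), (173, 181.0, 16), (178, 180.5, 14), (183, 182.5, 18), (188, 182.0, 19), (193, 181.0, 9)]
54.75
top right outer white 517 334.43 200.26 ymax 213
ro [(163, 181.1, 17), (168, 180.5, 18), (173, 181.0, 16), (178, 181.5, 16), (183, 183.0, 19), (188, 182.0, 19), (193, 181.5, 10)]
55.85
top right outer white 622 336.81 203.96 ymax 219
ro [(163, 179.3, 20), (168, 179.7, 18), (173, 181.1, 18), (178, 180.0, 21), (183, 179.5, 18), (188, 178.5, 6)]
56.95
top right outer white 482 335.29 199.57 ymax 212
ro [(163, 179.9, 19), (168, 179.7, 18), (173, 180.7, 15), (178, 182.0, 17), (183, 181.0, 19), (188, 180.5, 16)]
58.05
top right outer white 458 335.9 198.41 ymax 210
ro [(163, 180.3, 17), (168, 179.1, 19), (173, 179.9, 15), (178, 178.5, 12), (183, 180.5, 18), (188, 179.5, 20), (193, 179.5, 14)]
59.15
[314.3 153.5] [ 0.5935 -0.1444  0.3353] rail t,x -0.1263 0.0602
[314.3 153.5] [ 0.6475 -0.1736  0.1221] rail t,x -0.1491 0.1172
[314.3 187.8] [ 0.5327 -0.1524  0.2623] rail t,x -0.1412 0.0008
[347.4 192. ] [ 0.5235 -0.2265  0.2609] rail t,x -0.2159 0.0
[367.8 194.9] [ 0.517 -0.273  0.26 ] rail t,x -0.2628 -0.001
```

```bash
for j in $(seq 36); do python3 -m crank '[[[0,0,0,0,0,0,-1],[0,0,0,0,0,0,-1],[0,0,0,0,0,0,-1],[0,0,0,0,0,0,-1],[0,0,0,0,0,0,-1]]]' >/dev/null; done; for i in 1 2 3; do python3 sw.py | egrep 'top|ro|^[0-9]';  python3 -m crank '[[[0,0,0,0,0,0,-1],[0,0,0,0,0,0,-1],[0,0,0,0,0,0,-1],[0,0,0,0,0,0,-1]]]' >/dev/null; done; python3 - <<'E'
from h import *
c=cam("top"); hsv=cv2.cvtColor(c["image"],cv2.COLOR_RGB2HSV)
m=cv2.inRange(hsv,(14,70,200),(28,150,255)); n,l,st,ce=cv2.connectedComponentsWithStats(m)
for i in range(1,n):
    if st[i,4]>15:
        P=onz(c,*ce[i],.283)[:2]-MID; print(ce[i].round(1),st[i,2:],(P@RY).round(4),(P@RX).round(4))
E
```

```text
top right outer white 572 335.83 202.44 ymax 216
ro [(163, 179.9, 19), (168, 180.5, 18), (173, 180.7, 15), (178, 182.0, 19), (183, 180.5, 20), (188, 180.0, 15)]
77.35
top right outer white 576 335.93 202.4 ymax 216
ro [(163, 179.9, 19), (168, 180.5, 18), (173, 181.9, 16), (178, 182.0, 19), (183, 181.0, 19), (188, 180.5, 12)]
77.85
top right outer white 521 335.86 201.12 ymax 214
ro [(163, 179.9, 19), (168, 180.3, 17), (173, 179.5, 14), (178, 182.0, 19), (183, 180.5, 20), (188, 180.5, 14)]
78.35
[95.3 12.1] [ 7 26 88] 0.4149 0.3576
[148.9  41.8] [  37   82 1773] 0.277 0.2972
[181.3  43.7] [  29   82 1224] 0.2011 0.3011
[222.4  38.1] [  34   79 2002] 0.1076 0.3259
[257.5  39. ] [  35   79 2650] 0.0256 0.3327
[278.8  13.9] [  6  34 122] -0.0169 0.4016
[297.2  37. ] [  30   79 1835] -0.0659 0.3482
[328.5  17.6] [  35   37 1170] -0.134 0.4052
[364.8  11.8] [ 34  26 660] -0.2175 0.4296
[435.8  43.4] [  40   81 1606] -0.3873 0.3685
[437.4   7. ] [ 9 16 52] -0.3864 0.461
[456.    3.9] [ 5  8 16] -0.4294 0.4738
[469.3  49.5] [ 30  81 971] -0.4647 0.362
[503.9  63.2] [  19  135 1363] -0.545 0.
[... 350 characters left out ...]
8] -0.5021 0.4069
[329.6  59. ] [  35   44 1424] -0.1457 0.3021
[487.5  43.3] [ 4  9 19] -0.506 0.3822
[277.9  44.2] [ 4 11 19] -0.023 0.3252
[367.1  50.4] [ 6 13 25] -0.2301 0.3331
[417.   55.3] [ 7 17 35] -0.3456 0.334
[408.7  53.1] [ 7  9 17] -0.3262 0.3372
[488.9  53.6] [ 4 11 19] -0.51 0.3568
[128.4  71.9] [ 5 22 37] 0.313 0.2182
[418.6  76.2] [ 4 10 22] -0.3522 0.2832
[315.  152.4] [ 7  8 29] -0.1328 0.0769
[181.2 172.9] [ 9  5 37] 0.1578 -0.0037
[205.6 174.8] [ 8  5 36] 0.1033 -0.0017
[230.9 178.2] [ 9  6 40] 0.0466 -0.0029
[274.9 182.9] [ 9  6 42] -0.0515 -0.0023
[294.9 185. ] [ 9  5 42] -0.0958 -0.0018
[315.1 186.8] [ 9  7 41] -0.1405 -0.0008
[348.6 190.9] [ 8  5 37] -0.2143 -0.0015
```

```bash
for j in $(seq 24); do python3 -m crank '[[[0,0,0,0,0,0,-1],[0,0,0,0,0,0,-1],[0,0,0,0,0,0,-1],[0,0,0,0,0,0,-1],[0,0,0,0,0,0,-1]]]' >/dev/null; done; for i in 1 2; do python3 sw.py | egrep 'top|^[0-9]'; done; python3 - <<'E'
from h import *
import pickle
C=pickle.load(open("c0.pkl","rb")); a=cam("scene")
d=cv2.absdiff(a["image"],C["scene"]["image"]).max(2)
for n,(x,y,X,Y) in dict(kettle=(50,185,140,265),pink=(192,205,215,245),jar=(355,215,395,265),bowl=(275,140,285,165)).items(): print(n,d[y:Y,x:X].mean().round(1))
m=cv2.inRange(cv2.cvtColor(a["image"],cv2.COLOR_RGB2HSV),(8,80,60),(28,255,255)); n,l,st,ce=cv2.connectedComponentsWithStats(m)
print([(ce[i].round(1).tolist(),int(st[i,4])) for i in range(1,n) if 1<st[i,4]<22 and 150<ce[i,0]<360 and 150<ce[i,1]<205])
print([proj(a,along(t,.012,.231)).round(1) for t in(.183,-.183)])
print(monitor.observe()["wrist_force"].round(1))
E
```

```text
top right outer white 543 335.82 201.62 ymax 215
90.9
top right outer white 555 335.77 201.75 ymax 215
91.0
kettle 9.8
pink 9.0
jar 3.2
bowl 25.5
[([185.2, 156.3], 10), ([326.0, 160.4], 8), ([168.0, 164.5], 2), ([255.6, 180.6], 13), ([191.0, 182.5], 2), ([256.0, 194.2], 10)]
[array([326.4, 161.3]), array([185.3, 157.1])]
[-0.9  0.5  0.5]
```

```bash
python3 -c "
from workcell import order
print(order.hand_in())"
```

```text
the job is handed in; nothing more can be done
None
```

I extended the stand fully and hung all three tall tea tins that were there, then handed the job in at about 91 s of the 192 s allowed. No verdict was reported.

**Stand:** I pulled the post up by the knob, then the left and right arms out by their grips. All four brass buttons showed in the last scene image at their expected places. The post and both arms resisted when I pushed them back, after a few mm of play in the lock holes.

**Tall tins:** They hang by their hooks at about -215, -96 and +103 mm along the rail.

**Short tins:** All four are still on the rail. The pink look-alike, kettle, jar, bowl and spoon were not reached for.

**Disagreements and limits in the checks:**
- **Rail height:** it measured about 113 mm up by camera and arm, against the nominal 116 mm. I put this down to the lock-hole play.
- **Right-hand tins:** while I was working on the left, the right outer tall tin began swinging, most likely the announced knock. It slid the outer right short tin from -160 to -141 mm and the inner tall tin from -104 to -96 mm. They stayed on the rail, and the swing had almost died out at hand-in.
- **Bystanders:** image differences were small at the jar (3) and moderate at the kettle and pink tin (about 10). The bowl's was larger (25), probably because the raised rail and its shadow now cross that area. I had no pictures left to confirm this by eye.

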